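# Set the vial rack's dividers with a hooked spacer

### The job

Pick up the grey hooked spacer and use it to set the vial rack's three sliding dividers to equal gaps, beginning at the clamped end plate: hook each divider in turn and draw it gently towards the end plate until the spacer's block just bears snugly on the end plate or on the divider set before, keep it lightly pressed there for a moment without shoving that one along, then step on to the next. Finally stand the spacer upright on the middle of the black mat again and let go; never press hard on the rack, and leave the jars and the beaker where they are.

Things in the scene. Friction and masses are not known exactly. Their poses are not given: they have to be found in the camera images.
- row_start (a point): vial rack: fixed aluminium bed 100 by 320 by 20 mm high with a dark steel end plate clamped fast near one end (60 mm wide, 10 thick, 40 tall) and three sliding dividers like it. Point: 20 mm above the bed (40 above the bench), 30 mm in from that end of the bed; the end plate's inner face is somewhere within 12 mm of it along the row, to be found by touch. y points along the row to the dividers, x across, z up
- divider1_mid (a point): first divider, the one nearest the end plate: upright dark steel plate on the rack's bed, 60 mm (x, across the row) by 10 mm thick (y, along the row) by 40 mm tall. It only slides along the row, stiffly: it takes about 6 N to move and stays where it is left. Point: centre of the plate, 20 mm above the bed; axes as row_start
- divider2_mid (a point): second divider: as the first. Point: centre of the plate
- divider3_mid (a point): third divider, the farthest from the end plate: as the first. Point: centre of the plate
- spacer_handle (a point): grey plastic hooked spacer, 90 mm tall, about 140 g, loose, standing upright on the black mat. Handle on top: 34 mm (x) by 24 mm (y) by 46 mm tall, gripped on its two y faces. Point: centre of the handle, 67 mm above the foot; z up. Below the handle is a crossbar, 30 mm in x and 58 mm in y (from y = -29 to +29 mm), its underside 34 mm above the foot
- spacer_slot (a point): from the spacer's crossbar hang, down to the foot, a thick block (y = -29 to +3 mm from the handle's centre) and a thin hook leg (y = +21 to +29 mm); the 18 mm slot between them, open below, goes over a 10 mm divider from above. Point: middle of the slot, 12 mm in y from the handle's centre and 18 mm above the foot. Axes as spacer_handle
- spacer_block_face (a point): middle of the block's outer face (y = -29 mm, 18 mm above the foot). In use the spacer's y points the same way as the rack's y: this face looks to the end plate and the hook leg is behind the divider. With the leg drawn against the divider's far side and this face bearing on the plate before it, the clear gap is 40 mm
- mat: black rubber mat, 140 mm square, 4 mm thick, fixed to the bench, where the spacer stands. Origin: centre of its underside, on the bench
- jar_a: bystander: jar with a red lid, 60 mm across, 70 mm tall. Origin: centre of its underside
- jar_b: bystander: amber jar with an orange lid, 52 mm across, 85 mm tall. Origin: centre of its underside
- beaker: bystander: open glass beaker, 80 mm across, 90 mm tall. Origin: centre of its underside
Mind the look-alikes: they are no part of the job. Several things look just like the part that bears spacer_handle: the one meant starts nearest to the robot's base. Several things have the shape of the mat; the one meant has the colours described above.

How it is judged:
By the outcome, as a careful person would: the job done as asked, in the order asked, and still so for the second after the job is handed in, with the robot touching nothing.
It also fails if it takes over 72 s, if anything falls off the work surface, if the arm or the gripper's body presses on something with over 40 N, if the wrist force passes 120 N, or if a joint passes its speed limit or range.

### The arm

A 6-joint arm with a two-finger parallel gripper is mounted at the origin on the work surface. World frame = base frame: x ahead of the robot, y to its left, z up, the work surface at z = 0. Lengths are in mm, angles in rad, forces in N, time in s.
With the tool pointing down it reaches from about 275 to 1000 mm from the base axis. Payload 8.4 kg.
Tool frame: the origin (TCP) lies midway between the tips of the shut fingers; the grasp point (between the pads) lies r.grip_point_offset behind it (r.grip_point_offset is the distance from the TCP to the grasp point, in mm); z points along the fingers, y is the direction in which the jaws open and shut (so a half turn about z gives the same grasp; the last joint's range is limited). The gripper opens to 85 mm and grips with 20 to 120 N. Pads are 22 mm wide; open, the fingers measure 114 mm over their backs; the gripper's body (76 mm by 85 mm) begins 54 mm behind the grasp point. The pads swing forward as they close: fully open they stand 13 mm farther back than shut.
Start: joints at [-1.25, 0.353, 1.633, -0, 1.155, -0.002], TCP at [198.263, -592.722, 194.281] pointing down, gripper open.
Joint ranges: [-2.63, 2.63], [-0.92, 2.1], [0.06, 2.66], [-1.3, 4.44], [0, 2.69], [-3.02, 3.02]. Speed limits (rad/s): [2.22, 2.22, 2.79, 3.14, 3.14, 3.14].

### API

Orientations are given as [roll, pitch, yaw] about the fixed x, y, z axes, in that order (R = Rz(yaw) Ry(pitch) Rx(roll)).
In Python, from rig import r gives the robot as it stands.
- The arm moves only by the tool move_arm, never from a script. Its argument "targets" is one flat list of numbers, 5 for each row, row after row: the gripper's target within -1 to 1 (fully open at 1, half-way at 0, shut at -1), then the shift along the tool's x, y, z in cm, then the turn about the tool's z in degrees. In form: [gripper, tx, ty, tz, turn, gripper, tx, ty, tz, turn, ...]. A call has 1 to 10 rows; each row is the pose to reach, as a shift and turn from the pose commanded when the call began, along the tool's axes at that moment; what a row does not reach only later rows make up. A row lasts 1/10 s, in which the tool goes at most 50 mm and 8.59 degrees, less where a joint would pass 70% of its speed; a pose out of reach is approached as far as the arm can. A call with a gripper value outside its range is refused whole. The fingers move at their own pace and stop on an object; "squeeze" is the grip in N (left out, the last holds). Time passes only in rows, so rows that repeat a pose let the fingers close. It gives the time, the measured TCP pose, the force and the opening at its end, in the units of the state.
- r.sense(): the state, without advancing time (a new reading comes with each control period).
- r.grab_frame(name): name is "scene" or "top"; returns a dict with "img" (400x640x3 uint8, blue, green, red), "K" (3x3 intrinsics, pixels), "k1" (the pictures are not rectified: a ray, as slopes to the right and down, at radius r is drawn at 1 + k1 r^2 times it, then the intrinsics apply), "world_to_cam" (4x4, takes a point from world to camera coordinates). Camera axes: x right, y down, z forward; pixel columns grow to the right and rows downward; lengths in mm; the calibration is good to about 2 mm. A picture is of the moment at which its call begins. There is no depth.
- r.sign_off(): hands the job in, once; it reports no verdict.
Trained networks look in a picture, given as the dict that the camera call returned (one of the last four; its "shot" number tells which), for a name from the list of things; names that differ only in an ending like _2 or _b are one class to them, and where a whole thing is asked for, a point or a joint stands for the part that bears it (a point fixed in the world has none). Each returns a list of dicts, best first, with "conf" (0 to 1); they miss things now and then, are a little off and sometimes report something else, mostly with a low value. They report only what shows in the picture. A call takes as long as a camera call. They do not tell look-alikes from the thing itself.
- r.outline_of(picture, thing): "region" (400x640 bool, what is visible of it).
- r.mark_of(picture, thing): "position" ([x, y, z] in mm, in world coordinates, good to about 4 mm: a listed point, or the origin of a listed thing).
The state is a dict: "clock": time; "qpos": joint angles; "qvel": joint speeds; "joint_efforts": joint torques, N m; "eef_pos": TCP position; "tcp_rot": TCP orientation; "contact_force": force on the tool from outside, world axes, zero at the start; "wrist_torque": the same for the moment, N m; "opening": opening from 0.0 (shut) to 1.0 (fully open).
Only numpy, scipy, OpenCV 4.12 (cv2) and the standard library are available. Lean on these libraries where they do the work, as an engineer would, in place of code of your own. Each camera call takes 0.05 s, during which the arm holds its last target.

## Working session

There is one attempt and no reset: what is moved stays moved. The work goes in short steps, Python scripts to look and compute and a tool call to move; the robot and the scene stay as the last step left them, time stands still between calls to the robot, and variables do not carry over. Pictures are saved under pics/ and viewed, and the job is handed in when it is done.

Besides the shell and the picture viewer there is one more tool, called after ">>>" in YAML: its name, and indented under it one key for each argument. move_arm: Moves the arm, as the interface text tells. Its arguments: {"type":"object","properties":{"targets":{"type":"array","items":{"type":"number"}},"squeeze":{"type":"number"}},"required":["targets"]}

```bash
ls; mkdir -p pics
python3 - <<'E'
from rig import r
import cv2,numpy as np
s=r.sense();print(s);print(r.grip_point_offset)
for n in("scene","top"):
    f=r.grab_frame(n);cv2.imwrite(f"pics/{n}0.png",f["img"]);print(n,f["K"],f["k1"],f["world_to_cam"])
    for t in["row_start","divider1_mid","divider2_mid","divider3_mid","spacer_handle","spacer_slot","spacer_block_face","mat","jar_a","jar_b","beaker"]:
        print(t,[(np.round(d["position"],1).tolist(),round(d["conf"],2)) for d in r.mark_of(f,t)])
print(r.sense()["clock"])
E
```

```text
pics
{'clock': 0.0, 'qpos': array([-1.25037149e+00,  3.53652711e-01,  1.63413609e+00,  3.82161057e-06,
        1.15519764e+00, -2.41463924e-03]), 'qvel': array([-0.00020901,  0.00065274, -0.00149878, -0.00141068,  0.00232796,
       -0.00134264]), 'joint_efforts': array([-1.16084950e-03, -6.05252123e+01, -3.42065299e+01,  1.36686626e-05,
        9.38831217e-03,  9.88544372e-06]), 'eef_pos': array([ 198.1140383 , -592.21246596,  193.55803241]), 'tcp_rot': array([-3.14019888e+00, -6.85962167e-06,  3.22837923e-01]), 'contact_force': array([-0.64781537,  0.32091407, -0.48161987]), 'wrist_torque': array([-0.0280698 ,  0.00539333,  0.01828229]), 'opening': 0.9985023177923914}
18.700000000000003
scene [[519.37785735   0.         311.75148881]
 [  0.         519.37785735 198.78586395]
 [  0.           0.           1.        ]] -0.06939730620467709 [[ 4.48224463e-01  8.93645174e-01  2.22066091e-02 -2.34583804e+02]
 [ 6.21123696e-01 -2.93478397e-01 -7.26688231e-01 -2.93875625e+02]
 [-6.42884271e-01  3.39512493e-01 -6.86608390e-01  2.09534910e+03]
 [ 0.00000000e+00  0.00000000e+00  0.00000000e+
[... 1276 characters left out ...]
8.3], 0.69), ([475.4, 438.3, 1.8], 0.61)]
divider2_mid [([588.6, 156.9, 41.7], 0.57)]
divider3_mid [([596.8, 206.8, 35.0], 0.67)]
spacer_handle [([520.0, -534.7, 66.8], 0.81), ([627.8, -461.1, 68.2], 0.66), ([587.6, -257.0, 70.6], 0.64)]
spacer_slot [([521.3, -544.3, 22.2], 0.93), ([636.8, -462.3, 21.8], 0.61), ([584.2, -246.9, 19.7], 0.6)]
spacer_block_face [([607.4, -444.1, 14.2], 0.87), ([532.6, -511.0, 17.0], 0.86), ([598.6, -281.1, 26.3], 0.51)]
mat [([575.1, -269.3, -2.2], 0.79), ([351.2, -227.5, -0.5], 0.61)]
jar_a [([778.6, -102.3, -0.0], 0.92), ([749.8, -229.9, -0.7], 0.67)]
jar_b [([778.6, -102.3, -0.0], 0.92), ([749.8, -229.9, -0.7], 0.67)]
beaker [([475.2, 436.1, 1.7], 0.76)]
1.2
```

View pics/scene0.png

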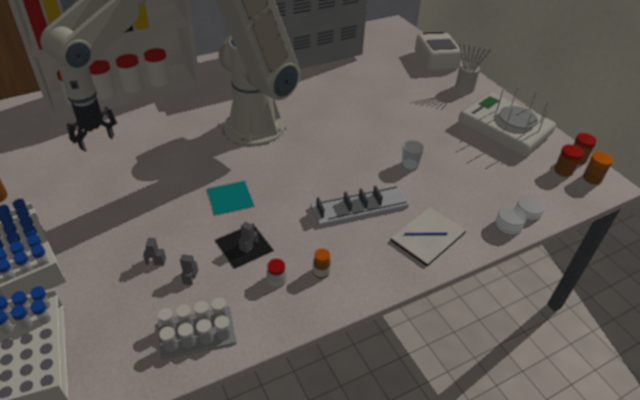

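View pics/top0.png

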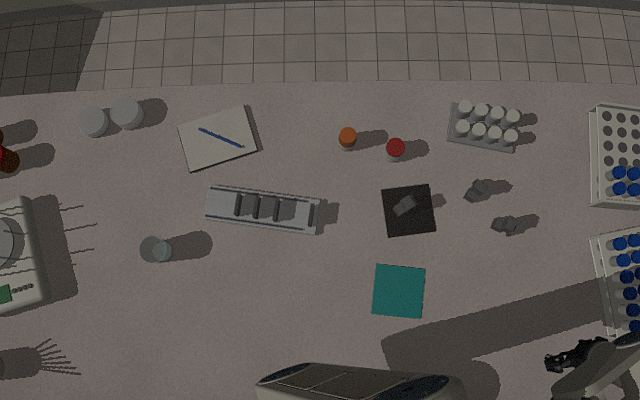

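Spacer candidates are at top-image pixels (403,204) on the black mat, (478,190) and (505,225). The first is 641 mm from the base, the others 778 and 746 mm, so the one on the black mat is meant. I'll confirm it in an enlarged crop.

```bash
cat > h.py <<'E'
import numpy as np,cv2
def proj(f,P):
    P=np.atleast_2d(np.asarray(P,float));T=f["world_to_cam"];c=P@T[:3,:3].T+T[:3,3]
    s=c[:,:2]/c[:,2:];s=s*(1+f["k1"]*(s**2).sum(1,keepdims=True))
    return s@np.asarray(f["K"])[:2,:2].T+np.asarray(f["K"])[:2,2]
def unproj(f,uv,z):
    K=np.asarray(f["K"]);d=cv2.undistortPoints(np.array(uv,float).reshape(-1,1,2),K,np.array([f["k1"],0,0,0,0.])).reshape(-1,2)
    # model: forward = s*(1+k1 r^2): same as OpenCV
    T=f["world_to_cam"];R=T[:3,:3];o=-R.T@T[:3,3]
    D=np.c_[d,np.ones(len(d))]@R
    return o+D*((z-o[2])/D[:,2])[:,None]
def box(f,cx,cy,yaw,x0,x1,y0,y1,z0,z1):
    c,s=np.cos(yaw),np.sin(yaw);P=[]
    for z in(z0,z1):
        for x,y in((x0,y0),(x1,y0),(x1,y1),(x0,y1)):
            P.append([cx+c*x-s*y,cy+s*x+c*y,z])
    return proj(f,P)
def draw(img,p,k,off,col):
    q=((p-off)*k).astype(int)
    for a,b in[(0,1),(1,2),(2,3),(3,0),(4,5),(5,6),(6,7),(7,4),(0,4),(1,5),(2,6),(3,7)]:
        cv2.line(img,tuple(map(int,q[a])),tuple(map(int,q[b])),col,1)
def crop(f,u0,v0,w,h,k):
    return cv2.resize(f["img"][v0:v0+h,u0:u0+w],None,fx=k,fy=k,interpolation=cv2.INTER_CUBIC)
E
python3 - <<'E'
from rig import r
from h import *
f=r.grab_frame("top");g=r.grab_frame("scene")
a=crop(f,370,175,75,70,7);b=crop(g,205,210,75,70,7)
cv2.imwrite("pics/sp.png",cv2.convertScaleAbs(np.hstack([a,b])[:, :],alpha=2)[:, :800] if 0 else cv2.resize(cv2.convertScaleAbs(np.hstack([a,b]),alpha=2),(800,373)))
a=crop(f,195,175,135,65,5);b=crop(g,300,180,135,50,5)
cv2.imwrite("pics/rk.png",cv2.convertScaleAbs(np.vstack([a,b]),alpha=1.5))
E
```

```text
(no output)
```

View pics/sp.png

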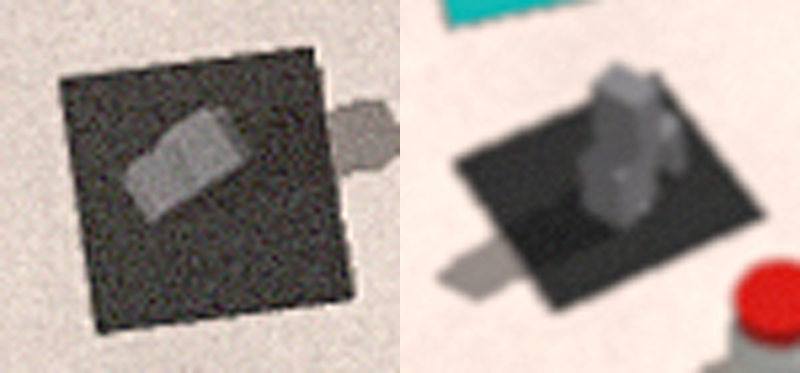

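View pics/rk.png

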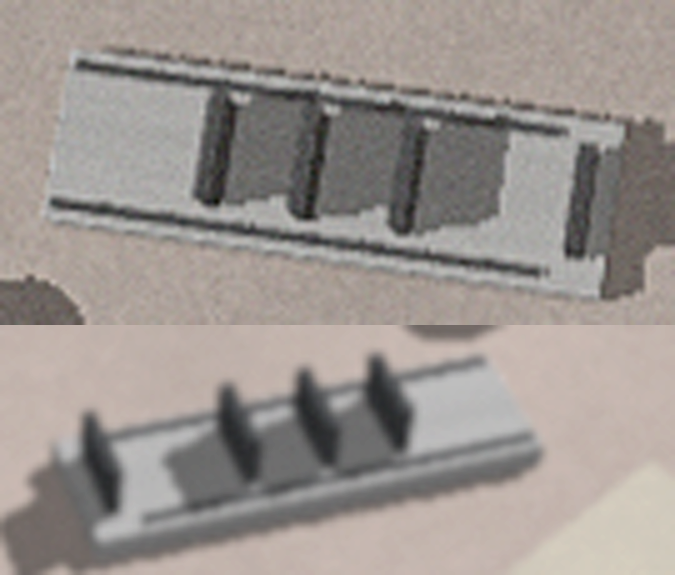

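```bash
cat > fit.py <<'E'
from rig import r
from h import *
from scipy.optimize import minimize
f=r.grab_frame("top");g=r.grab_frame("scene")
pts=unproj(f,[[210.2,185.4],[204.2,218],[315.6,234.2],[320.4,199.4]],20)
print(pts.round(1))
def yaws(a,b):return np.degrees(np.arctan2(*(a-b)[:2][::-1]))
print("rack yaw",yaws(pts[0],pts[3]),yaws(pts[1],pts[2]), np.linalg.norm(pts[0]-pts[3]),np.linalg.norm(pts[0]-pts[1]))
ms=[]
for c in(f,g):
    L=r.outline_of(c,"spacer_handle")
    uv=proj(c,[[587.6,-257,60]])[0]
    best=None
    for d in L:
        m=d["region"];ys,xs=np.nonzero(m)
        print(d["conf"],xs.mean().round(),ys.mean().round(),m.sum())
        if best is None or np.hypot(xs.mean()-uv[0],ys.mean()-uv[1])<best[0]:best=(np.hypot(xs.mean()-uv[0],ys.mean()-uv[1]),m)
    ms.append(best[1].astype(np.float32))
BX=[(-17,17,-12,12,44,90),(-15,15,-29,29,34,44),(-15,15,-29,3,0,34),(-15,15,21,29,0,34)]
def render(c,x,y,yaw,z0=4,k=4,win=None):
    u0,v0,w,h=win;im=np.zeros((h*k,w*k),np.uint8)
    for b in BX:
        p=(box(c,x,y,yaw,*b[:4],b[4]+z0,b[5]+z0)-[u0,v0]+0.5)*k
        cv2.fillConvexPoly(im,cv2.convexHull(np.round(p).astype(np.int32)),1)
    return cv2.resize(im.astype(np.float32),(w,h),interpolation=cv2.INTER_AREA)
W=[(370,175,75,70),(205,210,75,70)]
def cost(p,which=(0,1)):
    t=0
    for i in which:
        u,v,w,h=W[i];t+=np.abs(render((f,g)[i],p[0],p[1],p[2],win=W[i])-ms[i][v:v+h,u:u+w]).sum()
    return t
for which in((0,1),(0,),(1,)):
    res=[]
    for y0 in(10,20,30,40):
        R=minimize(cost,[588,-257,np.radians(y0)],args=(which,),method="Nelder-Mead",options=dict(initial_simplex=[[588,-257,np.radians(y0)],[594,-257,np.radians(y0)],[588,-251,np.radians(y0)],[588,-257,np.radians(y0+8)]]))
        res.append((R.fun,R.x[0],R.x[1],np.degrees(R.x[2])))
    print(which,np.round(sorted(res),2).tolist())
m=max(r.outline_of(f,"mat"),key=lambda d:d["region"][200,390])
ys,xs=np.nonzero(m["region"]);
rc=cv2.minAreaRect(np.c_[xs,ys].astype(np.float32));print(rc)
print("mat",unproj(f,cv2.boxPoints(rc),4).round(1),unproj(f,[rc[0]],4))
np.save("sp.npy",sorted(res)[0])
E
python3 fit.py
```

```text
[[657.1 291.5  20. ]
 [563.7 306.8  20. ]
 [513.3  -6.9  20. ]
 [611.  -21.8  20. ]]
rack yaw 81.63041562032804 80.8648174901421 316.65880812965224 94.67497971301582
0.72 504.0 225.0 359
0.68 476.0 190.0 290
0.59 404.0 205.0 286
0.9 246.0 237.0 427
0.65 188.0 269.0 430
0.58 154.0 253.0 454
0.2 377.0 195.0 112
(0, 1) [[75.75, 589.16, -256.52, 31.2], [75.94, 589.14, -256.5, 31.14], [76.12, 588.98, -256.28, 30.36], [77.31, 589.15, -256.2, 31.19]]
(0,) [[26.44, 589.08, -255.28, 31.17], [26.75, 589.16, -255.35, 31.62], [26.75, 589.45, -255.49, 32.13], [28.06, 589.18, -255.85, 29.34]]
(1,) [[39.0, 588.66, -257.71, 36.67], [39.31, 589.22, -257.93, 36.63], [39.94, 589.05, -257.87, 35.89], [40.19, 588.19, -257.5, 35.79]]
((408.4600524902344, 210.21998596191406), (48.3661003112793, 48.93178939819336), 81.8698959350586)
mat [[ 638.6 -194.4    4. ]
 [ 656.5 -335.     4. ]
 [ 518.1 -347.6    4. ]
 [ 501.4 -208.9    4. ]] [[ 578.14602341 -271.08446337    4.        ]]
```

Run:
```python
from rig import r
from h import *
BX=[(-17,17,-12,12,44,90),(-15,15,-29,29,34,44),(-15,15,-29,3,0,34),(-15,15,21,29,0,34)]
f=r.grab_frame("top");g=r.grab_frame("scene")
rows=[]
for yd in(26,31,36):
    L=[]
    for c,o in((f,(385,185)),(g,(225,215))):
        a=cv2.convertScaleAbs(crop(c,*o,45,40,8),alpha=2.2)
        for b,col in zip(BX,((0,255,255),(0,255,0),(255,0,0),(0,0,255))):
            draw(a,box(c,589.1,-256.4,np.radians(yd),*b[:4],b[4]+4,b[5]+4)+.5,8,np.array(o),col)
        L.append(a)
    rows.append(np.vstack(L))
cv2.imwrite("pics/ov.png",cv2.resize(np.hstack(rows),(800,474)))
# rack
R=[]
yw=np.radians(-8.8);d=np.array([-np.sin(yw),np.cos(yw)]);e=np.array([562.1,-14.4])
for c,o,h in((f,(195,175),65),(g,(300,180),50)):
    a=cv2.convertScaleAbs(crop(c,*o,135,h,5),alpha=1.5)
    draw(a,box(c,*e,yw,-50,50,0,320,0,20)+.5,5,np.array(o),(0,255,0))
    for n,p in(("1",(579.5,104.6)),("2",(586.8,154.6)),("3",(596.2,207))):
        s=(np.array(p)-e)@d;print(n,s)
        draw(a,box(c,*e,yw,-30,30,s-5,s+5,20,60)+.5,5,np.array(o),(0,0,255))
    draw(a,box(c,*e,yw,-30,30,20,30,20,60)+.5,5,np.array(o),(255,0,0))
    R.append(a)
cv2.imwrite("pics/ovr.png",np.vstack(R))
```

```text
1 120.26113094348204
2 170.78934662068315
3 224.0105806695525
1 120.26113094348204
2 170.78934662068315
3 224.0105806695525
```

View pics/ov.png

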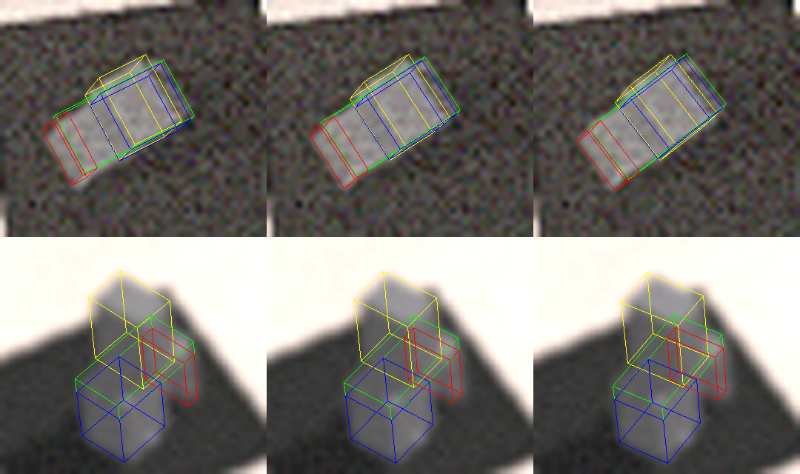

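View pics/ovr.png

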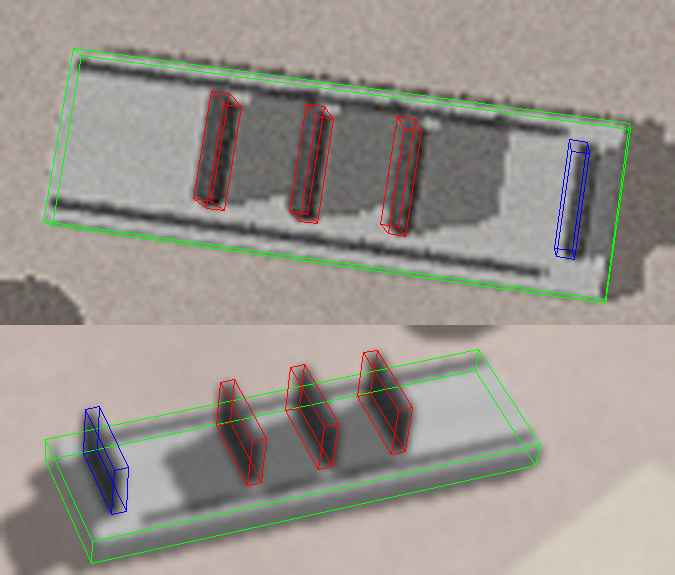

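Overlay confirms the spacer on the black mat, yaw about 31°, hook leg towards +y. Next I'll fit the plates along the row per camera and work out the approach.

```bash
cat > plates.py <<'E'
from rig import r
from h import *
from scipy.optimize import minimize
yw=np.radians(-8.8);d=np.array([-np.sin(yw),np.cos(yw)]);x=np.array([np.cos(yw),np.sin(yw)]);e=np.array([562.1,-14.4])
def run():
  for n,o,h in(("top",(195,175),65),("scene",(300,180),50)):
    c=r.grab_frame(n)
    for t in("divider1_mid",):
        for D in r.outline_of(c,t):
            m=D["region"];ys,xs=np.nonzero(m)
            if not(o[0]<xs.mean()<o[0]+135 and o[1]<ys.mean()<o[1]+h):continue
            sub=m[o[1]:o[1]+h,o[0]:o[0]+135].astype(np.float32)
            def cost(p):
                q=e+d*p[0]+x*p[1]
                im=np.zeros((h*4,135*4),np.uint8)
                b=(box(c,*q,yw,-30,30,-5,5,20,60)-o+.5)*4
                cv2.fillConvexPoly(im,cv2.convexHull(np.round(b).astype(np.int32)),1)
                return np.abs(cv2.resize(im.astype(np.float32),(135,h),interpolation=cv2.INTER_AREA)-sub).sum()
            w=unproj(c,[[xs.mean(),ys.mean()]],40)[0][:2];s0=(w-e)@d
            R=minimize(cost,[s0,0],method="Nelder-Mead",options=dict(initial_simplex=[[s0,0],[s0+4,0],[s0,4]]))
            print(n,round(D["conf"],2),m.sum(),"s,x",R.x.round(1),"cost",round(R.fun,1),"world",(e+d*R.x[0]+x*R.x[1]).round(1))
if __name__=="__main__":
    run();print(r.sense()["clock"])
E
python3 plates.py
cat > go.py <<'E'
import sys,numpy as np
from rig import r
from h import *
# target world x y z yawdeg -> tool shift (cm) and turn, from measured pose
def rel(x,y,z,yaw):
    s=r.sense();p=s["eef_pos"];w=s["tcp_rot"][2]
    c,si=np.cos(w),np.sin(w);D=np.array([x,y,z])-p
    print("clock",round(s["clock"],2),"pos",p.round(1),"yaw",round(np.degrees(w),2),"F",s["contact_force"].round(2),"open",round(s["opening"],3))
    print("shift cm",np.round([(c*D[0]+si*D[1])/10,(si*D[0]-c*D[1])/10,-D[2]/10],2),"turn",round((np.degrees(w)-yaw+180)%360-180,2))
if __name__=="__main__": rel(*map(float,sys.argv[1:5]))
E
python3 go.py 589.1 -256.4 150 31.5
```

```text
top 0.49 87 s,x [117.2   1.6] cost 38.4 world [581.6 101.1]
1.85
clock 1.85 pos [ 198.3 -592.7  194.3] yaw 18.49 F [ 0.25 -0.89 -0.16] open 1.003
shift cm [ 47.73 -19.5    4.43] turn -13.01
```

>>> move_arm:
  targets: [1,4.0,-1.6,0,-1.3,1,9,-3.6,0,-3,1,14,-5.7,0,-5,1,19,-7.7,0,-6.5,1,24,-9.8,0,-8,1,29,-11.8,0,-9.5,1,34,-13.9,0,-11,1,39,-15.9,0,-13,1,44,-18,1,-13,1,47.7,-19.5,2.5,-13]
  squeeze: 40

```text
clock: 2.85
eef_pos: [572.6, -271.0, 176.6]
tcp_rot: [3.14, -0.001, 0.55]
contact_force: [-0.1, 0.5, -0.3]
opening: 1.002
```

```bash
python3 go.py 589.1 -256.4 56 31.5
```

```text
clock 2.85 pos [ 572.6 -271.   176.6] yaw 31.51 F [-0.12  0.49 -0.26] open 1.002
shift cm [ 2.17 -0.38 12.06] turn 0.01
```

>>> move_arm:
  targets: [1,0,0,0,0,1,0,0,0,0]

```text
clock: 3.05
eef_pos: [570.8, -271.2, 175.0]
tcp_rot: [-3.141, 0.001, 0.552]
contact_force: [0.1, -0.2, 0.3]
opening: 1.0
```

```bash
python3 go.py 589.1 -256.4 56 31.5
```

```text
clock 3.05 pos [ 570.8 -271.2  175. ] yaw 31.64 F [ 0.06 -0.15  0.28] open 1.0
shift cm [ 2.33 -0.3  11.9 ] turn 0.14
```

>>> move_arm:
  targets: [1,2.3,-0.3,0,0,1,2.3,-0.3,3,0,1,2.3,-0.3,6,0,1,2.3,-0.3,6,0]

```text
clock: 3.45
eef_pos: [585.0, -257.7, 112.2]
tcp_rot: [-3.136, 0.004, 0.548]
contact_force: [-0.5, 1.3, 0.1]
opening: 0.999
```

```bash
python3 go.py 589.1 -256.4 56 31.5
python3 - <<'E'
from rig import r
from h import *
f=r.grab_frame("top");g=r.grab_frame("scene")
cv2.imwrite("pics/g1.png",cv2.convertScaleAbs(np.hstack([crop(f,360,160,95,90,4),crop(g,195,180,95,90,4)]),alpha=2))
E
```

```text
clock 3.45 pos [ 585.  -257.7  112.2] yaw 31.42 F [-0.47  1.33  0.12] open 0.999
shift cm [0.42 0.1  5.62] turn -0.08
```

View pics/g1.png

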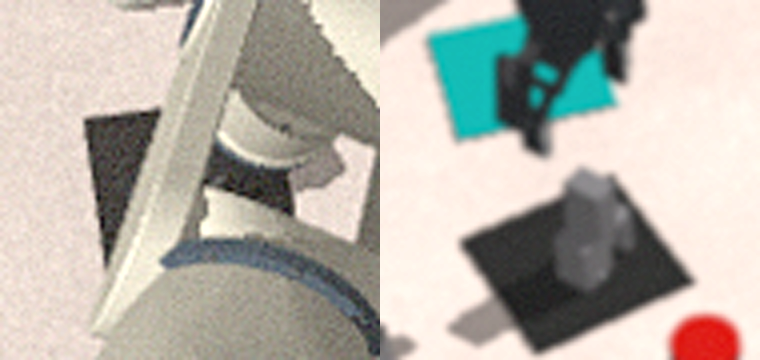

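Run:
```python
from rig import r
from h import *
g=r.grab_frame("scene");s=r.sense();p=s["eef_pos"];w=s["tcp_rot"][2];ty=np.array([np.sin(w),-np.cos(w),0])
print(p,s["clock"])
q=proj(g,[p,p+[0,0,13]+42.5*ty,p+[0,0,13]-42.5*ty,[589.1,-256.4,94]])
print(((q+.5-[195,180])*4).round()+[380,0])
a=cv2.convertScaleAbs(crop(g,195,180,95,90,6),alpha=2)
for u in q:cv2.circle(a,tuple(int(t) for t in (u+.5-[195,180])*6),4,(0,0,255),1)
cv2.imwrite("pics/g2.png",a)
```

```text
[ 588.62798444 -258.87795255  117.08036065] 3.6
[[582. 161.]
 [545. 183.]
 [615. 115.]
 [587. 182.]]
```

View pics/g2.png

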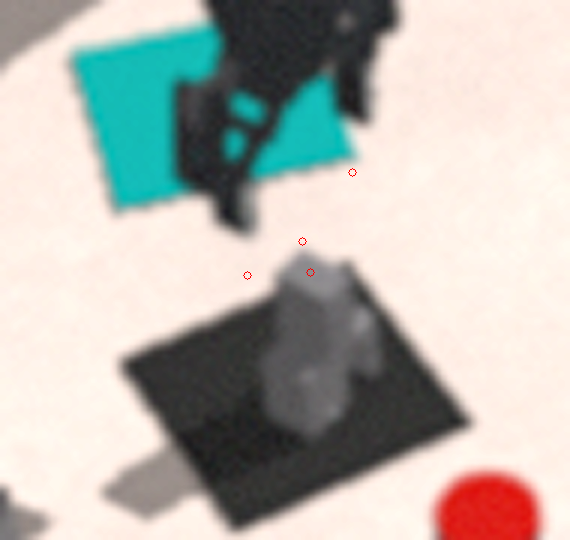

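Run:
```python
from rig import r
from h import *
g=r.grab_frame("scene");im=cv2.imread("pics/scene0.png")
w=.3228;ty=np.array([np.sin(w),-np.cos(w),0]);p=np.array([198.3,-592.7,194.3])
q=proj(g,[p,p+[0,0,13]+42.5*ty,p+[0,0,13]-42.5*ty]);print(q)
a=cv2.convertScaleAbs(cv2.resize(im[70:170,40:140],None,fx=5,fy=5,interpolation=cv2.INTER_CUBIC),alpha=2)
for u in q:cv2.circle(a,tuple(int(t) for t in (u+.5-[40,70])*5),4,(0,0,255),1)
s=r.sense();p=s["eef_pos"];w=s["tcp_rot"][2];ty=np.array([np.sin(w),-np.cos(w),0]);print(s["clock"],p,s["tcp_rot"])
q=proj(g,[p,p+[0,0,13]+42.5*ty,p+[0,0,13]-42.5*ty])
b=cv2.convertScaleAbs(crop(g,195,170,100,100,5),alpha=2)
for u in q:cv2.circle(b,tuple(int(t) for t in (u+.5-[195,170])*5),4,(0,0,255),1)
cv2.imwrite("pics/g3.png",np.hstack([a,b])[:, :800] if 0 else cv2.resize(np.hstack([a,b]),(800,400)))
```

```text
[[100.95876813 155.4500638 ]
 [ 87.67784699 158.11062037]
 [111.90795893 146.51375021]]
3.65 [ 589.12036726 -258.87237602  117.54156027] [ 3.13952840e+00 -1.32038594e-03  5.48759730e-01]
```

View pics/g3.png

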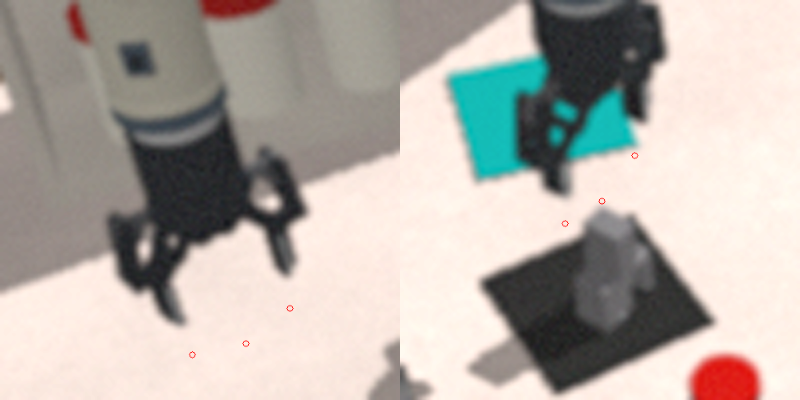

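>>> move_arm:
  targets: [1,0,0,2,0,1,0,0,4,0,1,0,0,5.7,0,1,0,0,5.7,0,1,0,0,5.7,0]

```text
clock: 4.15
eef_pos: [589.2, -258.3, 60.0]
tcp_rot: [3.14, -0.001, 0.549]
contact_force: [0.2, -0.1, 0.8]
opening: 0.999
```

```bash
python3 go.py 589.1 -256.4 56 31.5
python3 - <<'E'
from rig import r
from h import *
f=r.grab_frame("top");g=r.grab_frame("scene")
s=r.sense();p=s["eef_pos"];w=s["tcp_rot"][2];ty=np.array([np.sin(w),-np.cos(w),0])
L=[]
for c,o in((f,(360,150)),(g,(195,170))):
    q=proj(c,[p,p+[0,0,13]+42.5*ty,p+[0,0,13]-42.5*ty])
    b=cv2.convertScaleAbs(crop(c,*o,100,100,4),alpha=2)
    for u in q:cv2.circle(b,tuple(int(t) for t in (u+.5-np.array(o))*4),4,(0,0,255),1)
    L.append(b)
cv2.imwrite("pics/g4.png",np.hstack(L))
E
```

```text
clock 4.15 pos [ 589.2 -258.3   60. ] yaw 31.48 F [ 0.18 -0.09  0.82] open 0.999
shift cm [ 0.09 -0.16  0.4 ] turn -0.02
```

View pics/g4.png

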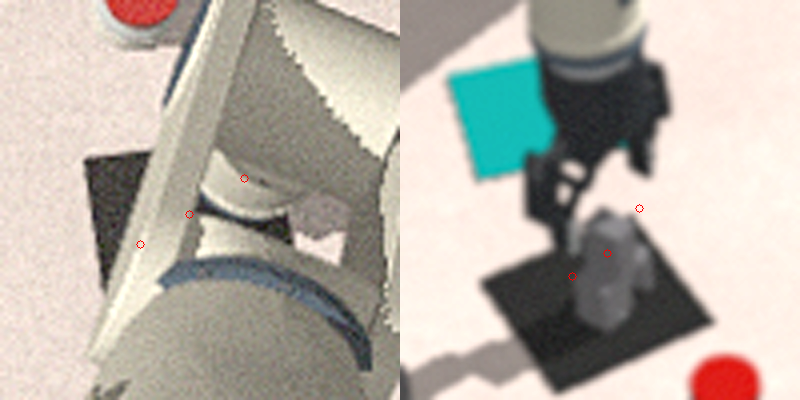

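>>> move_arm:
  targets: [1,0.1,-0.1,0.7,0,0,0.1,-0.1,0.7,0,-0.2,0.1,-0.1,0.7,0,-0.3,0.1,-0.1,0.7,0,-0.3,0.1,-0.1,0.7,0]

```text
clock: 4.75
eef_pos: [588.8, -256.4, 51.7]
tcp_rot: [3.142, -0.0, 0.55]
contact_force: [0.1, 0.0, 0.2]
opening: 0.352
```

```bash
python3 go.py 589.1 -256.4 54 31.5
python3 - <<'E'
from rig import r
from h import *
g=r.grab_frame("scene")
s=r.sense();p=s["eef_pos"]
o=(205,170)
b=cv2.convertScaleAbs(crop(g,*o,80,80,7),alpha=2)
for u in proj(g,[p]):cv2.circle(b,tuple(int(t) for t in (u+.5-np.array(o))*7),4,(0,0,255),1)
cv2.imwrite("pics/g5.png",b)
E
```

```text
clock 4.75 pos [ 588.8 -256.4   51.7] yaw 31.5 F [0.07 0.05 0.24] open 0.352
shift cm [ 0.02  0.02 -0.23] turn -0.0
```

View pics/g5.png

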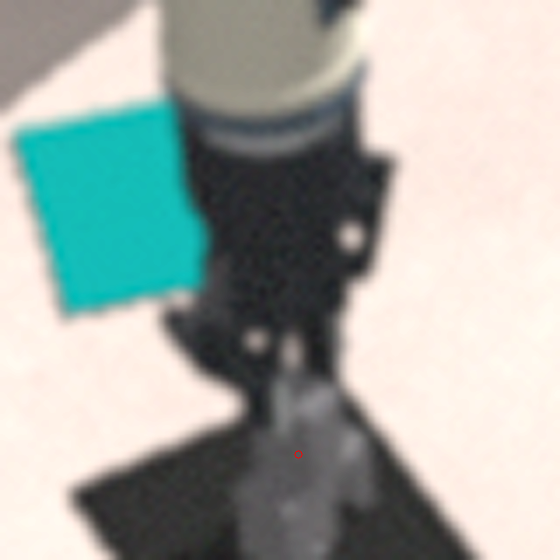

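>>> move_arm:
  targets: [-0.6,0,0,0,0,-0.8,0,0,0,0,-1,0,0,0,0,-1,0,0,0,0]
  squeeze: 60

```text
clock: 5.2
eef_pos: [588.9, -256.3, 52.0]
tcp_rot: [3.141, -0.0, 0.55]
contact_force: [-1.1, 0.8, 6.0]
opening: 0.25
```

>>> move_arm:
  targets: [-1,0,0,-0.5,0,-1,0,0,-2,0,-1,0,0,-4,0,-1,0,0,-7,0,-1,0,0,-10,0,-1,0,0,-10,0]

```text
clock: 5.8
eef_pos: [591.6, -257.6, 157.1]
tcp_rot: [3.135, -0.004, 0.55]
contact_force: [-0.5, 0.2, -1.2]
opening: 0.251
```

```bash
python3 go.py 578 100 180 -8.8
python3 - <<'E'
from rig import r
from h import *
g=r.grab_frame("scene")
s=r.sense();p=s["eef_pos"];w=s["tcp_rot"][2]
o=(205,140)
b=cv2.convertScaleAbs(crop(g,*o,80,80,7),alpha=2)
BX=[(-17,17,-12,12,44,90),(-15,15,-29,29,34,44),(-15,15,-29,3,0,34),(-15,15,21,29,0,34)]
for B,col in zip(BX,((0,255,255),(0,255,0),(255,0,0),(0,0,255))):
    draw(b,box(g,p[0],p[1],w,*B[:4],B[4]+p[2]-48,B[5]+p[2]-48)+.5,7,np.array(o),col)
cv2.imwrite("pics/g6.png",b)
E
```

```text
clock 5.8 pos [ 591.6 -257.6  157.1] yaw 31.49 F [-0.46  0.19 -1.17] open 0.251
shift cm [ 17.53 -31.21  -2.29] turn 40.29
```

View pics/g6.png

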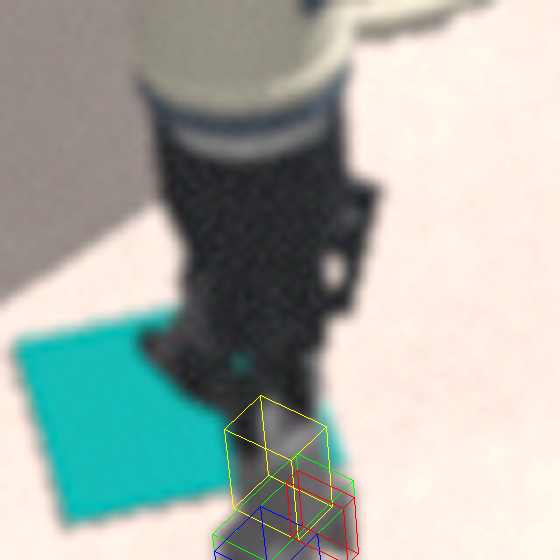

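```bash
python3 go.py 572.7 53.8 150 -8.8
```

```text
clock 5.85 pos [ 590.3 -257.1  154.7] yaw 31.5 F [ 0.39  0.36 -1.9 ] open 0.256
shift cm [ 14.74 -27.43   0.47] turn 40.3
```

>>> move_arm:
  targets: [-1,1.4,-2.6,0,4,-1,3.3,-6.2,0,9,-1,5.6,-10.5,0,15,-1,7.9,-14.8,0,22,-1,10.2,-19.1,0,29,-1,12.5,-23.2,0,36,-1,13.9,-25.9,0,40.3,-1,14.7,-27.4,0,40.3,-1,14.7,-27.4,0,40.3,-1,14.7,-27.4,0,40.3]

```text
clock: 6.85
eef_pos: [570.7, 53.5, 151.1]
tcp_rot: [3.141, 0.001, -0.152]
contact_force: [-0.3, -0.7, -1.9]
opening: 0.257
```

```bash
python3 go.py 572.7 53.8 78 -8.8
cat > view.py <<'E'
import sys
from rig import r
from h import *
def ov(name,which=("top","scene")):
    s=r.sense();p=s["eef_pos"];w=s["tcp_rot"][2]
    L=[]
    for n,o,hh in(("top",(195,165),75),("scene",(295,145),85)):
        if n not in which:continue
        g=r.grab_frame(n)
        b=cv2.convertScaleAbs(crop(g,*o,140,hh,4),alpha=1.8)
        b2=b.copy()
        BX=[(-17,17,-12,12,44,90),(-15,15,-29,29,34,44),(-15,15,-29,3,0,34),(-15,15,21,29,0,34)]
        for B,col in zip(BX,((0,255,255),(0,255,0),(255,0,0),(0,0,255))):
            draw(b2,box(g,p[0],p[1],w,*B[:4],B[4]+p[2]-48,B[5]+p[2]-48)+.5,4,np.array(o),col)
        L.append(b if name[0]!="o" else b2)
    cv2.imwrite(f"pics/{name}.png",np.vstack(L)[:600]);print(r.sense()["clock"])
if __name__=="__main__":ov(sys.argv[1],*([tuple(sys.argv[2].split(","))] if len(sys.argv)>2 else []))
E
python3 view.py o1
```

```text
clock 6.85 pos [570.7  53.5 151.1] yaw -8.68 F [-0.31 -0.75 -1.93] open 0.257
shift cm [ 0.19 -0.06  7.31] turn 0.12
6.95
```

View pics/o1.png

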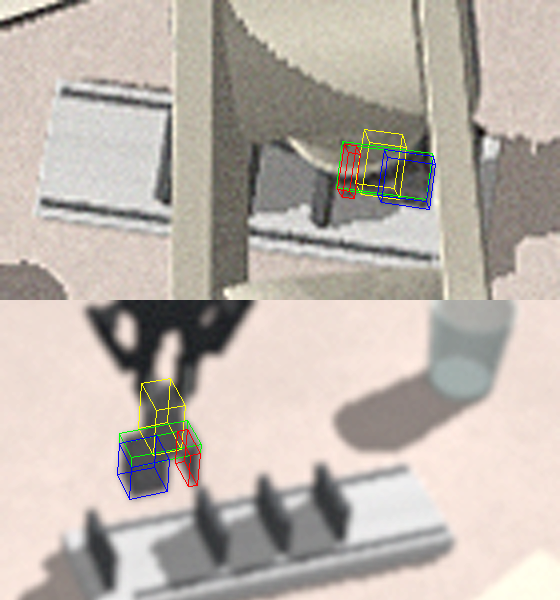

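>>> move_arm:
  targets: [-1,0.2,0,2,0,-1,0.2,0,4,0,-1,0.2,0,6,0,-1,0.2,0,7.3,0,-1,0.2,0,7.3,0,-1,0.2,0,7.3,0]

```text
clock: 7.55
eef_pos: [573.2, 53.2, 78.9]
tcp_rot: [3.142, -0.0, -0.154]
contact_force: [0.2, 0.6, -1.5]
opening: 0.255
```

```bash
python3 go.py 572.7 53.8 78 -8.8;python3 view.py o2 scene
```

```text
clock 7.55 pos [573.2  53.2  78.9] yaw -8.84 F [ 0.2   0.59 -1.48] open 0.255
shift cm [-0.06 -0.05  0.09] turn -0.04
7.6
```

View pics/o2.png

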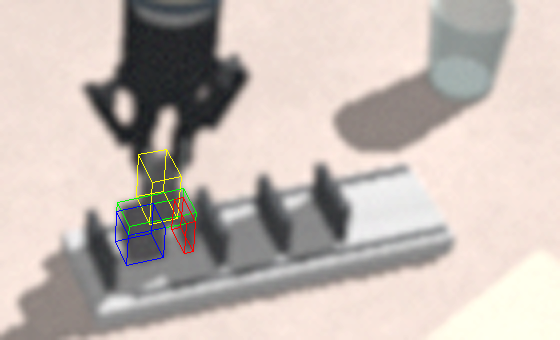

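>>> move_arm:
  targets: [-1,0,0.1,0,0,-1,0,0.2,0,0,-1,0,0.3,0,0,-1,0,0.4,0,0,-1,0,0.5,0,0,-1,0,0.6,0,0,-1,0,0.7,0,0]

```text
clock: 8.3
eef_pos: [571.9, 46.8, 78.6]
tcp_rot: [-3.142, 0.0, -0.154]
contact_force: [-0.7, -0.2, -1.4]
opening: 0.253
```

>>> move_arm:
  targets: [-1,0,0.1,0,0,-1,0,0.2,0,0,-1,0,0.3,0,0]

```text
clock: 8.6
eef_pos: [571.4, 43.8, 78.6]
tcp_rot: [-3.142, 0.0, -0.154]
contact_force: [0.4, 0.1, -1.0]
opening: 0.254
```

>>> move_arm:
  targets: [-1,0,0.1,0,0,-1,0,0.2,0,0]

```text
clock: 8.8
eef_pos: [571.1, 41.8, 78.6]
tcp_rot: [-3.142, 0.0, -0.154]
contact_force: [0.3, -1.1, -2.0]
opening: 0.255
```

>>> move_arm:
  targets: [-1,0,0.07,0,0,-1,0,0.14,0,0,-1,0,0.2,0,0]

```text
clock: 9.1
eef_pos: [570.8, 39.9, 78.6]
tcp_rot: [3.142, 0.0, -0.154]
contact_force: [-0.3, 0.2, -1.1]
opening: 0.253
```

>>> move_arm:
  targets: [-1,0,0.05,0,0,-1,0,0.1,0,0]

```text
clock: 9.3
eef_pos: [570.7, 39.0, 78.7]
tcp_rot: [-3.141, -0.0, -0.154]
contact_force: [-0.9, 1.2, -0.6]
opening: 0.254
```

>>> move_arm:
  targets: [-1,0,0.05,0,0,-1,0,0.1,0,0]

```text
clock: 9.5
eef_pos: [570.8, 38.5, 78.8]
tcp_rot: [-3.141, -0.0, -0.154]
contact_force: [-0.3, 4.5, 0.8]
opening: 0.258
```

>>> move_arm:
  targets: [-1,0,-0.5,0,0,-1,0,-1.2,0,0,-1,0,-1.9,0,0,-1,0,-2.4,0,0,-1,0,-2.6,0,0,-1,0,-2.6,0,0]

```text
clock: 10.1
eef_pos: [574.5, 64.0, 78.6]
tcp_rot: [3.141, 0.0, -0.153]
contact_force: [0.7, -1.5, -1.7]
opening: 0.251
```

>>> move_arm:
  targets: [-1,0,-0.08,0,0,-1,0,-0.16,0,0,-1,0,-0.24,0,0]

```text
clock: 10.4
eef_pos: [574.8, 65.9, 78.6]
tcp_rot: [3.142, 0.0, -0.154]
contact_force: [0.4, -0.5, -1.6]
opening: 0.257
```

>>> move_arm:
  targets: [-1,0,-0.06,0,0,-1,0,-0.12,0,0]

```text
clock: 10.6
eef_pos: [575.1, 67.2, 78.7]
tcp_rot: [-3.142, -0.0, -0.154]
contact_force: [-0.6, 0.2, -1.6]
opening: 0.253
```

>>> move_arm:
  targets: [-1,0,-0.05,0,0,-1,0,-0.1,0,0]

```text
clock: 10.8
eef_pos: [575.2, 67.9, 78.7]
tcp_rot: [3.141, -0.0, -0.153]
contact_force: [-0.7, -3.5, -0.4]
opening: 0.253
```

>>> move_arm:
  targets: [-1,0,0.2,0,0,-1,0,0.2,-2,0,-1,0,0.2,-4,0,-1,0,0.2,-5,0,-1,0,-1,-5,0,-1,0,-2.1,-5,0,-1,0,-2.19,-5,0,-1,0,-2.19,-5,0]

```text
clock: 11.6
eef_pos: [578.0, 90.5, 127.6]
tcp_rot: [3.141, 0.002, -0.152]
contact_force: [1.0, 0.4, -2.8]
opening: 0.247
```

```bash
cat > st.py <<'E'
from rig import r
import numpy as np
s=r.sense();p=s["eef_pos"];d=np.array([.153,.9882]);x=np.array([.9882,-.153]);e=np.array([562.1,-14.4])
print("clk",round(s["clock"],2),"s",round((p[:2]-e)@d,2),"x",round((p[:2]-e)@x,2),"z",p[2].round(2),"yaw",np.degrees(s["tcp_rot"][2]).round(2),"Fs",round(s["contact_force"][:2]@d,2),s["contact_force"].round(2))
E
python3 st.py;python3 view.py o3 scene
```

```text
clk 11.6 s 106.06 x -0.37 z 127.59 yaw -8.73 Fs 0.51 [ 0.95  0.37 -2.77]
11.65
```

View pics/o3.png

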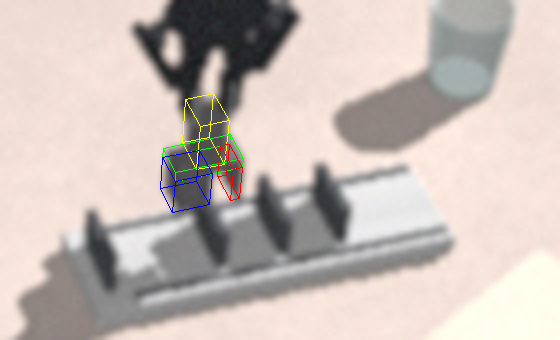

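>>> move_arm:
  targets: [-1,0,0,0.8,0,-1,0,0,1.6,0,-1,0,0,2.2,0,-1,0,0,2.6,0,-1,0,0,2.6,0]

```text
clock: 12.15
eef_pos: [578.0, 89.6, 101.7]
tcp_rot: [3.141, 0.001, -0.154]
contact_force: [-0.1, -0.2, -1.9]
opening: 0.251
```

```bash
python3 st.py
```

```text
clk 12.15 s 105.22 x -0.21 z 101.69 yaw -8.81 Fs -0.17 [-0.08 -0.16 -1.94]
```

>>> move_arm:
  targets: [-1,0,0,0.8,0,-1,0,0,1.6,0,-1,0,0,2.2,0,-1,0,0,2.35,0,-1,0,0,2.35,0]

```text
clock: 12.65
eef_pos: [578.3, 89.8, 78.7]
tcp_rot: [3.141, 0.001, -0.154]
contact_force: [-0.0, -0.1, -1.1]
opening: 0.252
```

```bash
python3 st.py;python3 view.py p3 scene
```

```text
clk 12.65 s 105.46 x 0.05 z 78.67 yaw -8.81 Fs -0.07 [-0.01 -0.07 -1.15]
12.7
```

View pics/p3.png

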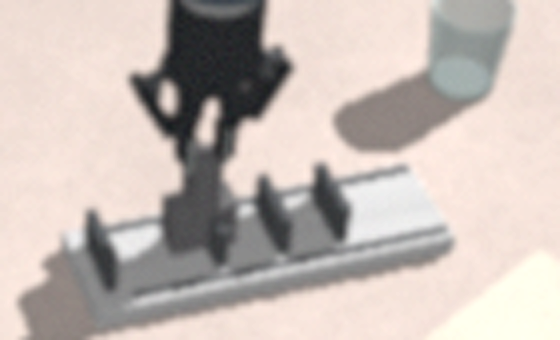

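>>> move_arm:
  targets: [-1,0,0.1,0,0,-1,0,0.25,0,0,-1,0,0.4,0,0,-1,0,0.6,0,0,-1,0,0.8,0,0,-1,0,1.1,0,0,-1,0,1.4,0,0,-1,0,1.7,0,0,-1,0,2.0,0,0]

```text
clock: 13.6
eef_pos: [575.7, 71.0, 79.2]
tcp_rot: [-3.14, -0.0, -0.154]
contact_force: [0.1, 7.4, -3.5]
opening: 0.256
```

```bash
python3 st.py
```

```text
clk 13.6 s 86.45 x 0.42 z 79.17 yaw -8.83 Fs 7.3 [ 0.07  7.37 -3.53]
```

>>> move_arm:
  targets: [-1,0,0.3,0,0,-1,0,0.6,0,0,-1,0,0.9,0,0,-1,0,1.2,0,0,-1,0,1.5,0,0,-1,0,1.8,0,0,-1,0,2.1,0,0,-1,0,2.4,0,0,-1,0,2.6,0,0,-1,0,2.7,0,0]

```text
clock: 14.6
eef_pos: [571.5, 44.2, 79.2]
tcp_rot: [-3.14, -0.0, -0.154]
contact_force: [1.2, 5.7, -2.7]
opening: 0.255
```

```bash
python3 st.py
```

```text
clk 14.6 s 59.37 x 0.36 z 79.18 yaw -8.85 Fs 5.8 [ 1.21  5.68 -2.73]
```

>>> move_arm:
  targets: [-1,0,0.1,0,0,-1,0,0.2,0,0,-1,0,0.3,0,0,-1,0,0.4,0,0]

```text
clock: 15.0
eef_pos: [570.9, 40.4, 79.1]
tcp_rot: [-3.14, -0.0, -0.154]
contact_force: [0.8, 6.1, -3.4]
opening: 0.257
```

>>> move_arm:
  targets: [-1,0,0.04,0,0,-1,0,0.08,0,0]

```text
clock: 15.2
eef_pos: [570.8, 39.6, 79.2]
tcp_rot: [-3.14, -0.0, -0.154]
contact_force: [0.7, 5.9, -3.3]
opening: 0.257
```

>>> move_arm:
  targets: [-1,0,0.03,0,0,-1,0,0.06,0,0]

```text
clock: 15.4
eef_pos: [570.7, 39.0, 79.2]
tcp_rot: [-3.14, -0.0, -0.154]
contact_force: [0.1, 4.9, -2.6]
opening: 0.252
```

>>> move_arm:
  targets: [-1,0,0.04,0,0,-1,0,0.08,0,0]

```text
clock: 15.6
eef_pos: [570.6, 38.3, 79.2]
tcp_rot: [-3.14, -0.0, -0.154]
contact_force: [1.3, 7.1, -3.2]
opening: 0.251
```

>>> move_arm:
  targets: [-1,0,0.03,0,0,-1,0,0.06,0,0]

```text
clock: 15.8
eef_pos: [570.7, 38.1, 79.2]
tcp_rot: [-3.139, -0.0, -0.155]
contact_force: [0.7, 8.7, -2.9]
opening: 0.256
```

>>> move_arm:
  targets: [-1,0,0.03,0,0,-1,0,0.06,0,0]

```text
clock: 16.0
eef_pos: [570.7, 37.8, 79.3]
tcp_rot: [-3.139, -0.001, -0.155]
contact_force: [0.8, 11.3, -1.7]
opening: 0.254
```

>>> move_arm:
  targets: [-1,0,0,0,0,-1,0,0,0,0,-1,0,0,0,0,-1,0,0,0,0,-1,0,0,0,0,-1,0,0,0,0,-1,0,0,0,0,-1,0,0,0,0]

```text
clock: 16.8
eef_pos: [570.7, 37.8, 79.3]
tcp_rot: [-3.139, -0.001, -0.155]
contact_force: [1.2, 10.2, -3.4]
opening: 0.253
```

```bash
python3 st.py; python3 view.py p4 scene
```

```text
clk 16.8 s 52.94 x 0.49 z 79.32 yaw -8.86 Fs 10.25 [ 1.2  10.19 -3.37]
16.85
```

View pics/p4.png

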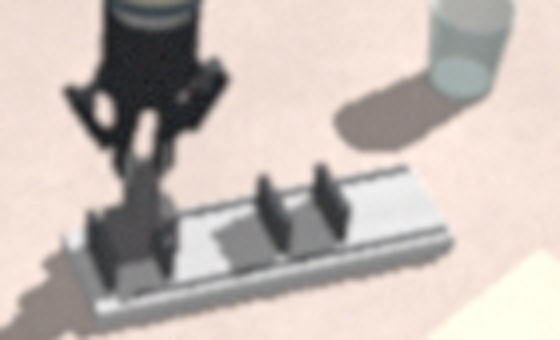

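>>> move_arm:
  targets: [-1,0,-0.2,0,0,-1,0,-0.4,0,0,-1,0,-0.5,0,0,-1,0,-0.5,0,0,-1,0,-0.5,-2,0,-1,0,-0.5,-4,0,-1,0,-0.5,-5,0]

```text
clock: 17.55
eef_pos: [571.8, 40.8, 130.6]
tcp_rot: [-3.141, -0.002, -0.154]
contact_force: [0.7, 0.2, -1.2]
opening: 0.253
```

```bash
python3 st.py
```

```text
clk 17.55 s 56.04 x 1.11 z 130.61 yaw -8.81 Fs 0.32 [ 0.69  0.22 -1.2 ]
```

Onward to between d1 and d2 (s≈125).

>>> move_arm:
  targets: [-1,0,-1,0,0,-1,0,-2.5,0,0,-1,0,-4,0,0,-1,-0.1,-5.5,0,0,-1,-0.1,-6.5,0,0,-1,-0.1,-6.8,0,0,-1,-0.1,-6.8,2,0,-1,-0.1,-6.8,4,0,-1,-0.1,-6.8,5.1,0,-1,-0.1,-6.8,5.1,0]

```text
clock: 18.55
eef_pos: [579.1, 108.1, 76.5]
tcp_rot: [3.14, 0.003, -0.154]
contact_force: [-0.5, 0.0, -1.8]
opening: 0.25
```

```bash
python3 st.py
```

```text
clk 18.55 s 123.62 x -1.92 z 76.5 yaw -8.81 Fs -0.06 [-0.52  0.02 -1.84]
```

>>> move_arm:
  targets: [-1,0,-0.1,0,0,-1,0,-0.25,0,0,-1,0,-0.4,0,0,-1,0,-0.55,0,0,-1,0,-0.65,0,0]

```text
clock: 19.05
eef_pos: [581.6, 115.0, 78.5]
tcp_rot: [-3.141, -0.001, -0.154]
contact_force: [0.0, 0.2, -1.2]
opening: 0.251
```

>>> move_arm:
  targets: [-1,0,-0.08,0,0,-1,0,-0.16,0,0]

```text
clock: 19.25
eef_pos: [581.6, 116.5, 78.2]
tcp_rot: [-3.142, -0.0, -0.154]
contact_force: [1.1, -1.1, -1.7]
opening: 0.251
```

>>> move_arm:
  targets: [-1,0,-0.06,0,0,-1,0,-0.12,0,0]

```text
clock: 19.45
eef_pos: [581.8, 117.6, 78.1]
tcp_rot: [3.142, 0.0, -0.154]
contact_force: [0.1, -0.1, -1.5]
opening: 0.252
```

```bash
python3 st.py
```

```text
clk 19.45 s 133.44 x -0.71 z 78.08 yaw -8.81 Fs -0.1 [ 0.12 -0.12 -1.46]
```

>>> move_arm:
  targets: [-1,0,-0.06,0,0,-1,0,-0.11,0,0]

```text
clock: 19.65
eef_pos: [582.0, 118.7, 78.1]
tcp_rot: [3.142, 0.0, -0.154]
contact_force: [0.0, 0.2, -1.9]
opening: 0.253
```

>>> move_arm:
  targets: [-1,0,-0.05,0,0,-1,0,-0.05,0,0]

```text
clock: 19.85
eef_pos: [582.1, 119.2, 78.1]
tcp_rot: [-3.142, 0.0, -0.154]
contact_force: [-0.1, -1.2, -1.1]
opening: 0.252
```

```bash
python3 st.py
```

```text
clk 19.85 s 135.07 x -0.7 z 78.12 yaw -8.8 Fs -1.19 [-0.05 -1.19 -1.08]
```

>>> move_arm:
  targets: [-1,0,-0.05,0,0,-1,0,-0.05,0,0]

```text
clock: 20.05
eef_pos: [582.2, 119.7, 78.1]
tcp_rot: [-3.142, 0.0, -0.154]
contact_force: [0.2, -0.5, -2.0]
opening: 0.252
```

```bash
python3 st.py
```

```text
clk 20.05 s 135.55 x -0.67 z 78.12 yaw -8.81 Fs -0.47 [ 0.17 -0.51 -1.98]
```

>>> move_arm:
  targets: [-1,0,-0.06,0,0,-1,0,-0.1,0,0]

```text
clock: 20.25
eef_pos: [582.3, 120.7, 78.1]
tcp_rot: [-3.142, 0.0, -0.154]
contact_force: [-0.5, -0.2, -2.1]
opening: 0.255
```

```bash
python3 st.py; python3 view.py o5 scene
```

```text
clk 20.25 s 136.56 x -0.68 z 78.11 yaw -8.81 Fs -0.26 [-0.54 -0.18 -2.06]
20.3
```

View pics/o5.png

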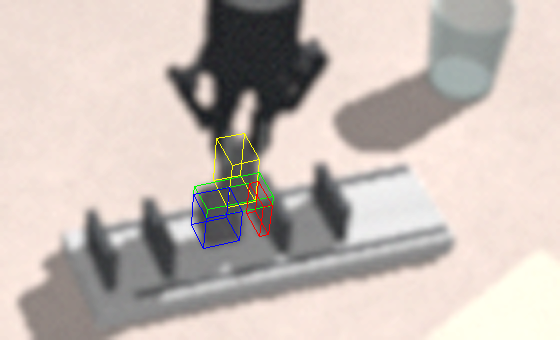

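>>> move_arm:
  targets: [-1,0,-0.06,0,0,-1,0,-0.12,0,0]

```text
clock: 20.5
eef_pos: [582.5, 121.8, 78.1]
tcp_rot: [3.142, 0.0, -0.154]
contact_force: [0.3, 0.2, -2.1]
opening: 0.251
```

>>> move_arm:
  targets: [-1,0,-0.06,0,0,-1,0,-0.1,0,0]

```text
clock: 20.7
eef_pos: [582.6, 122.7, 78.1]
tcp_rot: [3.141, 0.0, -0.154]
contact_force: [-0.0, -1.6, -1.0]
opening: 0.255
```

```bash
python3 st.py
```

```text
clk 20.7 s 138.58 x -0.69 z 78.13 yaw -8.8 Fs -1.59 [-0.04 -1.6  -0.98]
```

>>> move_arm:
  targets: [-1,0,-0.04,0,0,-1,0,-0.04,0,0]

```text
clock: 20.9
eef_pos: [582.7, 122.9, 78.1]
tcp_rot: [3.141, 0.0, -0.153]
contact_force: [-1.0, -2.2, -0.3]
opening: 0.255
```

```bash
python3 st.py
```

```text
clk 20.9 s 138.84 x -0.69 z 78.14 yaw -8.79 Fs -2.35 [-1.05 -2.22 -0.26]
```

>>> move_arm:
  targets: [-1,0,0.2,0,0,-1,0,0.2,-2,0,-1,0,0.2,-4,0,-1,0,0.2,-5,0,-1,-0.0,-1,-5,0,-1,0,-2.0,-5,0,-1,0,-2.15,-5,0,-1,0,-2.15,-4,0,-1,0,-2.15,-2.8,0,-1,0,-2.15,-2.4,0]

```text
clock: 21.9
eef_pos: [584.4, 143.9, 99.6]
tcp_rot: [3.14, 0.003, -0.154]
contact_force: [-0.1, 0.1, -2.8]
opening: 0.252
```

```bash
python3 st.py
```

```text
clk 21.9 s 159.83 x -2.16 z 99.57 yaw -8.81 Fs 0.07 [-0.1   0.09 -2.8 ]
```

>>> move_arm:
  targets: [-1,0.1,-0.04,0,0,-1,0.1,-0.04,0.8,0,-1,0.1,-0.04,1.6,0,-1,0.1,-0.04,2.3,0,-1,0.1,-0.04,2.3,0]

```text
clock: 22.4
eef_pos: [586.2, 144.4, 77.8]
tcp_rot: [3.141, 0.002, -0.154]
contact_force: [-0.1, -0.3, -1.7]
opening: 0.255
```

```bash
python3 st.py; python3 view.py p5 scene
```

```text
clk 22.4 s 160.63 x -0.49 z 77.82 yaw -8.81 Fs -0.35 [-0.11 -0.33 -1.73]
22.45
```

View pics/p5.png

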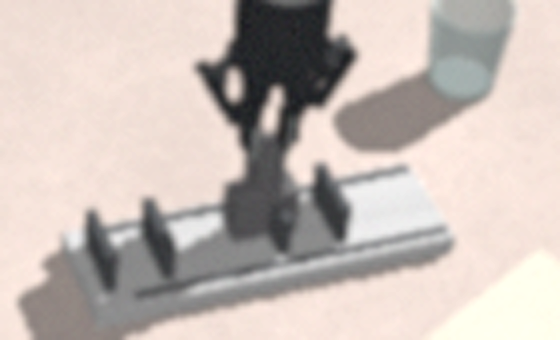

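>>> move_arm:
  targets: [-1,0,0.15,0,0,-1,0,0.35,0,0,-1,0,0.6,0,0,-1,0,0.9,0,0,-1,0,1.2,0,0,-1,0,1.5,0,0,-1,0,1.8,0,0,-1,0,2.1,0,0,-1,0,2.4,0,0,-1,0,2.7,0,0]

```text
clock: 23.45
eef_pos: [583.3, 118.9, 79.4]
tcp_rot: [-3.139, -0.001, -0.154]
contact_force: [1.2, 5.6, -4.1]
opening: 0.256
```

```bash
python3 st.py
```

```text
clk 23.45 s 135.0 x 0.58 z 79.39 yaw -8.84 Fs 5.73 [ 1.16  5.62 -4.12]
```

>>> move_arm:
  targets: [-1,0,0.3,0,0,-1,0,0.6,0,0,-1,0,0.9,0,0,-1,0,1.2,0,0,-1,0,1.5,0,0,-1,0,1.8,0,0,-1,0,2.1,0,0,-1,0,2.4,0,0,-1,0,2.6,0,0,-1,0,2.7,0,0]

```text
clock: 24.45
eef_pos: [579.1, 92.2, 79.4]
tcp_rot: [-3.14, -0.001, -0.154]
contact_force: [0.9, 6.0, -5.0]
opening: 0.253
```

```bash
python3 st.py; python3 view.py p6 scene
```

```text
clk 24.45 s 107.9 x 0.49 z 79.36 yaw -8.85 Fs 6.09 [ 0.89  6.03 -4.99]
24.5
```

View pics/p6.png

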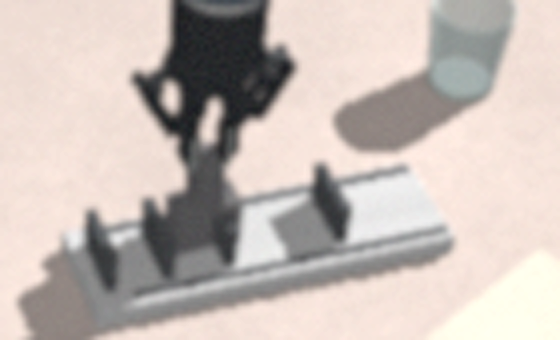

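>>> move_arm:
  targets: [-1,0,0.1,0,0,-1,0,0.2,0,0,-1,0,0.3,0,0]

```text
clock: 24.8
eef_pos: [578.7, 89.3, 79.4]
tcp_rot: [-3.14, -0.001, -0.154]
contact_force: [0.9, 6.2, -3.6]
opening: 0.252
```

>>> move_arm:
  targets: [-1,0,0.04,0,0,-1,0,0.07,0,0]

```text
clock: 25.0
eef_pos: [578.5, 88.6, 79.4]
tcp_rot: [-3.14, -0.001, -0.154]
contact_force: [0.7, 6.1, -4.2]
opening: 0.254
```

```bash
python3 st.py
```

```text
clk 25.0 s 104.32 x 0.49 z 79.37 yaw -8.84 Fs 6.16 [ 0.68  6.13 -4.21]
```

>>> move_arm:
  targets: [-1,0,0.03,0,0,-1,0,0.05,0,0]

```text
clock: 25.2
eef_pos: [578.5, 88.1, 79.4]
tcp_rot: [-3.14, -0.001, -0.154]
contact_force: [0.5, 4.7, -3.4]
opening: 0.247
```

>>> move_arm:
  targets: [-1,0,0.03,0,0,-1,0,0.03,0,0]

```text
clock: 25.4
eef_pos: [578.4, 87.9, 79.4]
tcp_rot: [-3.14, -0.001, -0.154]
contact_force: [0.4, 6.7, -3.3]
opening: 0.257
```

```bash
python3 st.py
```

```text
clk 25.4 s 103.56 x 0.47 z 79.35 yaw -8.84 Fs 6.67 [ 0.45  6.68 -3.3 ]
```

>>> move_arm:
  targets: [-1,0,0.03,0,0,-1,0,0.03,0,0]

```text
clock: 25.6
eef_pos: [578.4, 87.7, 79.4]
tcp_rot: [-3.139, -0.001, -0.154]
contact_force: [1.2, 6.4, -4.2]
opening: 0.251
```

```bash
python3 st.py
```

```text
clk 25.6 s 103.43 x 0.5 z 79.37 yaw -8.84 Fs 6.52 [ 1.2   6.41 -4.19]
```

>>> move_arm:
  targets: [-1,0,0.03,0,0,-1,0,0.03,0,0]

```text
clock: 25.8
eef_pos: [578.5, 87.6, 79.4]
tcp_rot: [-3.139, -0.001, -0.154]
contact_force: [1.4, 9.1, -3.5]
opening: 0.254
```

```bash
python3 st.py
```

```text
clk 25.8 s 103.32 x 0.55 z 79.42 yaw -8.85 Fs 9.21 [ 1.39  9.1  -3.51]
```

>>> move_arm:
  targets: [-1,0,0,0,0,-1,0,0,0,0,-1,0,0,0,0,-1,0,0,0,0]

```text
clock: 26.2
eef_pos: [578.4, 87.6, 79.4]
tcp_rot: [-3.139, -0.001, -0.154]
contact_force: [0.6, 8.2, -3.5]
opening: 0.251
```

>>> move_arm:
  targets: [-1,0,0,0,0,-1,0,0,0,0,-1,0,0,0,0,-1,0,0,0,0]

```text
clock: 26.6
eef_pos: [578.5, 87.7, 79.4]
tcp_rot: [-3.139, -0.001, -0.154]
contact_force: [0.8, 8.7, -4.2]
opening: 0.256
```

```bash
python3 st.py
```

```text
clk 26.6 s 103.35 x 0.56 z 79.43 yaw -8.85 Fs 8.68 [ 0.77  8.67 -4.21]
```

>>> move_arm:
  targets: [-1,0,-0.2,0,0,-1,0,-0.4,0,0,-1,0,-0.48,0,0,-1,0,-0.48,0,0,-1,0,-0.48,-2,0,-1,0,-0.48,-4,0,-1,0,-0.48,-5,0,-1,0,-0.48,-5,0]

```text
clock: 27.4
eef_pos: [579.8, 91.0, 130.5]
tcp_rot: [-3.141, -0.003, -0.154]
contact_force: [0.2, 0.5, -1.2]
opening: 0.253
```

```bash
python3 st.py; python3 view.py p7 scene; python3 plates.py
```

```text
clk 27.4 s 106.9 x 1.34 z 130.49 yaw -8.81 Fs 0.5 [ 0.22  0.47 -1.2 ]
27.45
27.65
```

View pics/p7.png

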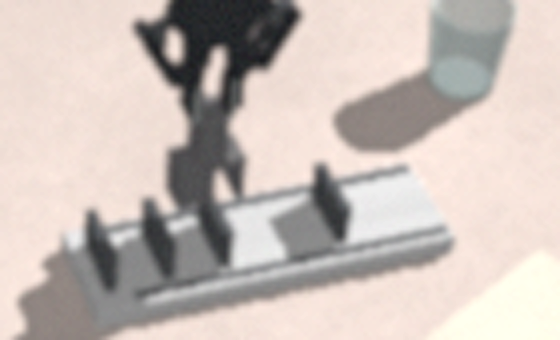

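>>> move_arm:
  targets: [-1,0,-1,0,0,-1,0,-2.5,0,0,-1,0,-4,0,0,-1,-0.1,-5.5,0,0,-1,-0.1,-6.8,0,0,-1,-0.1,-7.1,0,0,-1,-0.1,-7.1,2,0,-1,-0.1,-7.1,4,0,-1,-0.1,-7.1,5.1,0,-1,-0.1,-7.1,5.1,0]

```text
clock: 28.65
eef_pos: [587.4, 161.0, 76.5]
tcp_rot: [3.14, 0.003, -0.154]
contact_force: [0.6, -0.6, -1.7]
opening: 0.251
```

>>> move_arm:
  targets: [-1,0,-0.1,0,0,-1,0,-0.25,0,0,-1,0,-0.4,0,0,-1,0,-0.5,0,0]

```text
clock: 29.05
eef_pos: [589.8, 166.6, 78.8]
tcp_rot: [-3.141, -0.001, -0.154]
contact_force: [0.2, 0.6, -1.1]
opening: 0.253
```

```bash
python3 st.py; python3 view.py p8 scene
```

```text
clk 29.05 s 183.09 x -0.27 z 78.82 yaw -8.81 Fs 0.66 [ 0.23  0.63 -1.14]
29.1
```

View pics/p8.png

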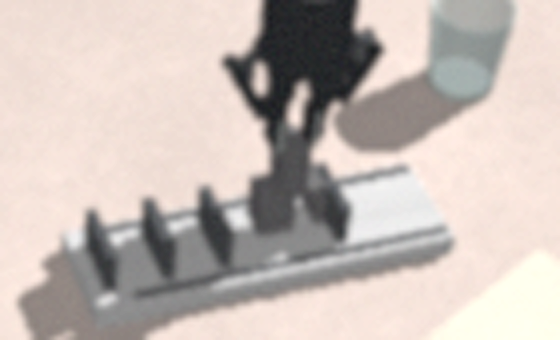

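>>> move_arm:
  targets: [-1,0,-0.08,0,0,-1,0,-0.16,0,0,-1,0,-0.2,0,0]

```text
clock: 29.4
eef_pos: [589.7, 168.3, 78.1]
tcp_rot: [-3.142, 0.0, -0.154]
contact_force: [0.4, -0.1, -1.4]
opening: 0.25
```

>>> move_arm:
  targets: [-1,0,-0.06,0,0,-1,0,-0.1,0,0]

```text
clock: 29.6
eef_pos: [589.8, 169.3, 78.1]
tcp_rot: [3.142, 0.0, -0.154]
contact_force: [-0.1, 0.3, -2.3]
opening: 0.251
```

>>> move_arm:
  targets: [-1,0,-0.06,0,0,-1,0,-0.1,0,0]

```text
clock: 29.8
eef_pos: [590.0, 170.3, 78.1]
tcp_rot: [-3.142, 0.0, -0.154]
contact_force: [-0.4, 0.6, -1.8]
opening: 0.255
```

```bash
python3 st.py
```

```text
clk 29.8 s 186.75 x -0.67 z 78.11 yaw -8.81 Fs 0.49 [-0.35  0.55 -1.79]
```

>>> move_arm:
  targets: [-1,0,-0.06,0,0,-1,0,-0.1,0,0]

```text
clock: 30.0
eef_pos: [590.2, 171.3, 78.1]
tcp_rot: [3.142, 0.0, -0.154]
contact_force: [0.2, -0.2, -1.5]
opening: 0.252
```

>>> move_arm:
  targets: [-1,0,-0.05,0,0,-1,0,-0.08,0,0]

```text
clock: 30.2
eef_pos: [590.3, 172.1, 78.1]
tcp_rot: [-3.142, -0.0, -0.154]
contact_force: [0.6, 0.5, -1.5]
opening: 0.253
```

```bash
python3 st.py
```

```text
clk 30.2 s 188.57 x -0.66 z 78.14 yaw -8.81 Fs 0.61 [ 0.57  0.53 -1.54]
```

>>> move_arm:
  targets: [-1,0,-0.06,0,0,-1,0,-0.1,0,0]

```text
clock: 30.4
eef_pos: [590.4, 173.1, 78.1]
tcp_rot: [-3.142, -0.0, -0.154]
contact_force: [0.5, -0.3, -1.1]
opening: 0.256
```

>>> move_arm:
  targets: [-1,0,-0.05,0,0,-1,0,-0.08,0,0]

```text
clock: 30.6
eef_pos: [590.6, 173.8, 78.1]
tcp_rot: [-3.142, -0.0, -0.154]
contact_force: [-0.4, 0.2, -1.4]
opening: 0.252
```

```bash
python3 st.py
```

```text
clk 30.6 s 190.38 x -0.66 z 78.13 yaw -8.81 Fs 0.14 [-0.39  0.21 -1.43]
```

>>> move_arm:
  targets: [-1,0,-0.06,0,0,-1,0,-0.1,0,0]

```text
clock: 30.8
eef_pos: [590.7, 174.6, 78.2]
tcp_rot: [3.141, -0.0, -0.153]
contact_force: [-0.4, -1.9, -0.3]
opening: 0.255
```

>>> move_arm:
  targets: [-1,0,-0.05,0,0,-1,0,-0.08,0,0]

```text
clock: 31.0
eef_pos: [590.7, 175.1, 78.2]
tcp_rot: [3.141, 0.0, -0.153]
contact_force: [-0.5, -3.6, 0.6]
opening: 0.256
```

```bash
python3 st.py
```

```text
clk 31.0 s 191.65 x -0.69 z 78.16 yaw -8.79 Fs -3.65 [-0.52 -3.61  0.61]
```

>>> move_arm:
  targets: [-1,0,0.2,0,0,-1,0,0.2,-2,0,-1,0,0.2,-4,0,-1,0,0.2,-5,0,-1,0,-1,-5,0,-1,0,-2.0,-5,0,-1,0,-2.15,-5,0,-1,0.1,-2.15,-4,0,-1,0.1,-2.15,-2.8,0,-1,0.1,-2.15,-2.4,0]

```text
clock: 32.0
eef_pos: [593.6, 196.0, 99.5]
tcp_rot: [3.14, 0.003, -0.154]
contact_force: [-0.7, -0.2, -1.9]
opening: 0.251
```

```bash
python3 st.py
```

```text
clk 32.0 s 212.74 x -1.08 z 99.47 yaw -8.81 Fs -0.34 [-0.75 -0.23 -1.95]
```

>>> move_arm:
  targets: [-1,0,0,0,0,-1,0,0,0.8,0,-1,0,0,1.6,0,-1,0,0,2.3,0,-1,0,0,2.3,0]

```text
clock: 32.5
eef_pos: [594.3, 196.3, 77.8]
tcp_rot: [3.141, 0.002, -0.154]
contact_force: [0.1, -0.4, -1.0]
opening: 0.255
```

```bash
python3 st.py; python3 view.py p9 scene
```

```text
clk 32.5 s 213.17 x -0.45 z 77.81 yaw -8.81 Fs -0.42 [ 0.1  -0.44 -1.01]
32.55
```

View pics/p9.png

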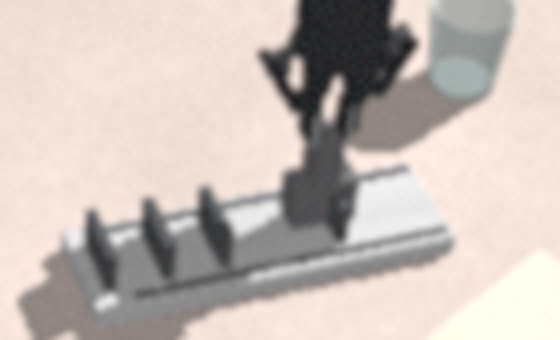

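>>> move_arm:
  targets: [-1,0,0.15,0,0,-1,0,0.35,0,0,-1,0,0.6,0,0,-1,0,0.9,0,0,-1,0,1.2,0,0,-1,0,1.5,0,0,-1,0,1.8,0,0,-1,0,2.1,0,0,-1,0,2.4,0,0,-1,0,2.7,0,0]

```text
clock: 33.55
eef_pos: [591.4, 171.0, 79.4]
tcp_rot: [-3.139, -0.001, -0.154]
contact_force: [0.7, 5.9, -3.9]
opening: 0.253
```

>>> move_arm:
  targets: [-1,0,0.3,0,0,-1,0,0.6,0,0,-1,0,0.9,0,0,-1,0,1.2,0,0,-1,0,1.5,0,0,-1,0,1.8,0,0,-1,0,2.1,0,0,-1,0,2.4,0,0,-1,0,2.6,0,0,-1,0,2.7,0,0]

```text
clock: 34.55
eef_pos: [587.2, 144.2, 79.4]
tcp_rot: [-3.139, -0.001, -0.154]
contact_force: [0.7, 6.7, -4.0]
opening: 0.255
```

```bash
python3 st.py
```

```text
clk 34.55 s 160.57 x 0.52 z 79.41 yaw -8.84 Fs 6.77 [ 0.67  6.75 -4.01]
```

>>> move_arm:
  targets: [-1,0,0.1,0,0,-1,0,0.2,0,0,-1,0,0.3,0,0,-1,0,0.4,0,0,-1,0,0.5,0,0,-1,0,0.58,0,0]

```text
clock: 35.15
eef_pos: [586.3, 138.6, 79.4]
tcp_rot: [-3.139, -0.001, -0.154]
contact_force: [0.3, 5.0, -3.4]
opening: 0.256
```

```bash
python3 st.py
```

```text
clk 35.15 s 154.91 x 0.53 z 79.4 yaw -8.84 Fs 5.03 [ 0.25  5.05 -3.4 ]
```

>>> move_arm:
  targets: [-1,0,0.04,0,0,-1,0,0.08,0,0]

```text
clock: 35.35
eef_pos: [586.2, 137.8, 79.4]
tcp_rot: [-3.139, -0.001, -0.154]
contact_force: [1.4, 6.0, -4.0]
opening: 0.255
```

```bash
python3 st.py
```

```text
clk 35.35 s 154.12 x 0.47 z 79.38 yaw -8.84 Fs 6.13 [ 1.45  5.98 -4.02]
```

>>> move_arm:
  targets: [-1,0,0.03,0,0,-1,0,0.03,0,0]

```text
clock: 35.55
eef_pos: [586.1, 137.5, 79.4]
tcp_rot: [-3.14, -0.001, -0.154]
contact_force: [0.5, 5.3, -4.0]
opening: 0.254
```

```bash
python3 st.py
```

```text
clk 35.55 s 153.78 x 0.49 z 79.39 yaw -8.84 Fs 5.29 [ 0.53  5.27 -3.98]
```

>>> move_arm:
  targets: [-1,0,0.03,0,0,-1,0,0.03,0,0]

```text
clock: 35.75
eef_pos: [586.1, 137.3, 79.4]
tcp_rot: [-3.139, -0.001, -0.154]
contact_force: [0.5, 6.7, -4.0]
opening: 0.253
```

```bash
python3 st.py
```

```text
clk 35.75 s 153.6 x 0.53 z 79.41 yaw -8.84 Fs 6.73 [ 0.53  6.73 -4.05]
```

>>> move_arm:
  targets: [-1,0,0.03,0,0,-1,0,0.03,0,0]

```text
clock: 35.95
eef_pos: [586.1, 137.2, 79.4]
tcp_rot: [-3.139, -0.001, -0.154]
contact_force: [0.0, 7.5, -3.6]
opening: 0.254
```

```bash
python3 st.py
```

```text
clk 35.95 s 153.53 x 0.55 z 79.43 yaw -8.84 Fs 7.44 [ 0.    7.53 -3.63]
```

>>> move_arm:
  targets: [-1,0,0.02,0,0,-1,0,0.02,0,0]

```text
clock: 36.15
eef_pos: [586.2, 137.2, 79.5]
tcp_rot: [-3.139, -0.001, -0.154]
contact_force: [0.6, 8.4, -3.9]
opening: 0.26
```

```bash
python3 st.py
```

```text
clk 36.15 s 153.45 x 0.63 z 79.48 yaw -8.84 Fs 8.38 [ 0.55  8.4  -3.95]
```

>>> move_arm:
  targets: [-1,0,0,0,0,-1,0,0,0,0,-1,0,0,0,0,-1,0,0,0,0,-1,0,0,0,0,-1,0,0,0,0,-1,0,0,0,0,-1,0,0,0,0]

```text
clock: 36.95
eef_pos: [586.2, 137.1, 79.5]
tcp_rot: [-3.139, -0.001, -0.154]
contact_force: [2.1, 8.4, -3.8]
opening: 0.255
```

```bash
python3 st.py
```

```text
clk 36.95 s 153.43 x 0.61 z 79.47 yaw -8.84 Fs 8.66 [ 2.13  8.43 -3.83]
```

>>> move_arm:
  targets: [-1,0,-0.2,0,0,-1,0,-0.4,0,0,-1,0,-0.48,0,0,-1,0,-0.48,0,0,-1,0,-0.48,-2,0,-1,0,-0.48,-4,0,-1,0,-0.48,-7,0,-1,0,-0.48,-8,0]

```text
clock: 37.75
eef_pos: [588.0, 140.6, 161.9]
tcp_rot: [-3.14, -0.004, -0.154]
contact_force: [0.4, 0.7, -1.5]
opening: 0.252
```

```bash
python3 st.py; python3 view.py p10; python3 go.py 578 -271 150 8
```

```text
clk 37.75 s 157.1 x 1.84 z 161.87 yaw -8.81 Fs 0.78 [ 0.45  0.72 -1.49]
37.85
clock 37.85 pos [587.5 140.5 160.5] yaw -8.81 F [-0.54  0.3  -1.97] open 0.253
shift cm [ 5.37 40.81  1.05] turn -16.81
```

View pics/p10.png

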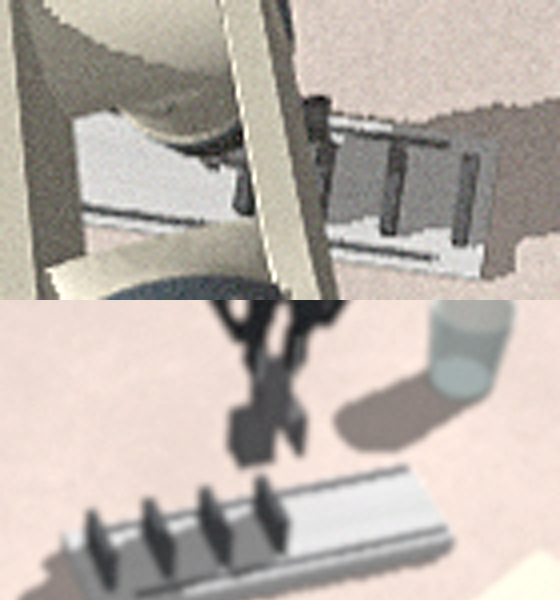

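>>> move_arm:
  targets: [-1,0.2,1.5,0,-2,-1,0.7,5,0,-7,-1,1.2,9.5,0,-13,-1,1.8,14,0,-19,-1,2.4,18.5,0,-25,-1,3,23,0,-31,-1,3.6,27.5,0,-37,-1,4.2,32,0,-40,-1,4.8,36.5,0,-40,-1,5.4,40.8,0,-40]

```text
clock: 38.85
eef_pos: [576.0, -272.8, 157.2]
tcp_rot: [-3.14, 0.001, 0.544]
contact_force: [0.5, -0.6, -2.5]
opening: 0.256
```

>>> move_arm:
  targets: [-1,0,0,0,0,-1,0,0,0,0,-1,0,0,0,0]

```text
clock: 39.15
eef_pos: [576.6, -270.0, 157.8]
tcp_rot: [-3.14, 0.001, 0.545]
contact_force: [0.1, 0.5, -1.8]
opening: 0.251
```

```bash
python3 go.py 578 -271 52 31
```

```text
clock 39.15 pos [ 576.6 -270.   157.8] yaw 31.2 F [ 0.14  0.55 -1.76] open 0.251
shift cm [ 0.07  0.16 10.58] turn 0.2
```

>>> move_arm:
  targets: [-1,0.1,0.15,2,0,-1,0.1,0.15,4.5,0,-1,0.1,0.15,7,0,-1,0.1,0.15,9,0,-1,0.1,0.15,10,0,-1,0.1,0.15,10,0,-1,0.1,0.15,10,0]

```text
clock: 39.85
eef_pos: [579.5, -271.3, 59.7]
tcp_rot: [3.141, -0.0, 0.545]
contact_force: [0.4, 0.2, -1.6]
opening: 0.256
```

```bash
python3 go.py 578 -271 52 31
python3 - <<'E'
from rig import r
from h import *
g=r.grab_frame("scene")
s=r.sense();p=s["eef_pos"];w=s["tcp_rot"][2]
o=(200,175);b=cv2.convertScaleAbs(crop(g,*o,90,95,6),alpha=2)
cv2.imwrite("pics/q1.png",b)
E
```

```text
clock 39.85 pos [ 579.5 -271.3   59.7] yaw 31.24 F [ 0.45  0.15 -1.58] open 0.256
shift cm [-0.11 -0.11  0.77] turn 0.24
```

View pics/q1.png

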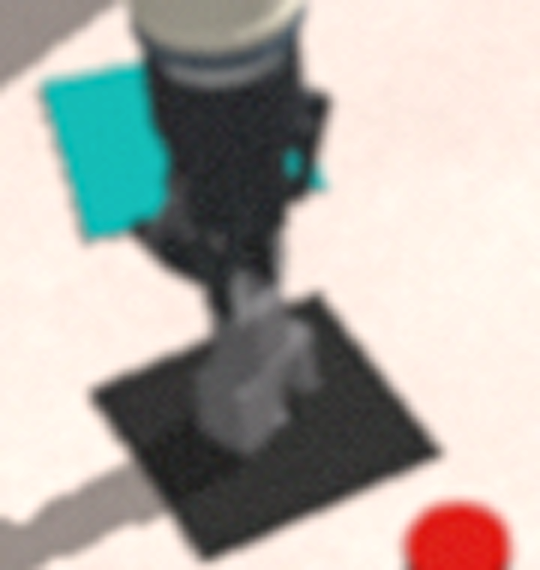

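>>> move_arm:
  targets: [-1,-0.1,-0.1,0.3,0,-1,-0.1,-0.1,0.6,0,-1,-0.1,-0.1,0.6,0]

```text
clock: 40.2
eef_pos: [577.4, -271.4, 53.1]
tcp_rot: [-3.141, 0.0, 0.544]
contact_force: [-0.6, -0.9, -1.3]
opening: 0.251
```

>>> move_arm:
  targets: [-1,0,0,0.06,0,-1,0,0,0.1,0]

```text
clock: 40.4
eef_pos: [577.6, -271.5, 52.2]
tcp_rot: [3.141, -0.0, 0.544]
contact_force: [-0.8, 0.4, -2.1]
opening: 0.252
```

>>> move_arm:
  targets: [-1,0,0,0.04,0,-1,0,0,0.06,0]

```text
clock: 40.6
eef_pos: [577.8, -271.5, 52.0]
tcp_rot: [3.141, -0.0, 0.544]
contact_force: [-1.6, 1.8, 4.2]
opening: 0.255
```

>>> move_arm:
  targets: [-0.4,0,0,0,0,-0.3,0,0,0,0,-0.1,0,0,0,0,0.3,0,0,0,0,1,0,0,0,0,1,0,0,0,0,1,0,0,0,0,1,0,0,0,0]

```text
clock: 41.4
eef_pos: [577.6, -271.5, 51.5]
tcp_rot: [3.142, 0.0, 0.544]
contact_force: [-0.3, 0.8, -0.6]
opening: 0.999
```

>>> move_arm:
  targets: [1,0,0,-1,0,1,0,0,-3,0,1,0,0,-6,0,1,0,0,-9,0,1,0,0,-13,0,1,0,0,-15,0]

```text
clock: 42.0
eef_pos: [578.9, -272.1, 206.0]
tcp_rot: [3.138, -0.003, 0.544]
contact_force: [0.3, -0.2, -0.1]
opening: 1.0
```

>>> move_arm:
  targets: [1,-4,0,0,0,1,-9,0,0,0,1,-14,0,0,0,1,-19,0,0,0,1,-22,0,0,0,1,-22,0,0,0]

```text
clock: 42.6
eef_pos: [386.4, -387.0, 202.4]
tcp_rot: [3.141, 0.001, 0.541]
contact_force: [-0.1, -0.5, -0.4]
opening: 1.002
```

```bash
python3 st.py
python3 - <<'E'
from rig import r
from h import *
f=r.grab_frame("top");g=r.grab_frame("scene")
a=crop(f,370,170,75,70,5);b=crop(g,205,205,75,70,5)
c=crop(f,195,165,150,75,5)
cv2.imwrite("pics/z1.png",cv2.convertScaleAbs(np.vstack([np.hstack([a,b])[:, :750],c])[:600] if 0 else np.hstack([a,b]),alpha=2))
d=crop(g,295,160,150,75,5)
cv2.imwrite("pics/z2.png",cv2.convertScaleAbs(np.vstack([c,d])[:600],alpha=1.6) if 0 else cv2.resize(cv2.convertScaleAbs(np.vstack([c,d]),alpha=1.6),None,fx=.8,fy=.8))
cv2.imwrite("pics/z3.png",g["img"])
E
```

```text
clk 42.6 s -395.09 x -116.58 z 202.44 yaw 31.01 Fs -0.46 [-0.08 -0.45 -0.38]
```

View pics/z1.png

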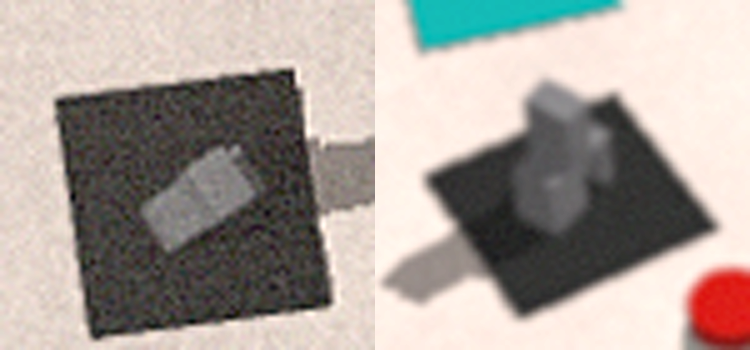

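View pics/z2.png

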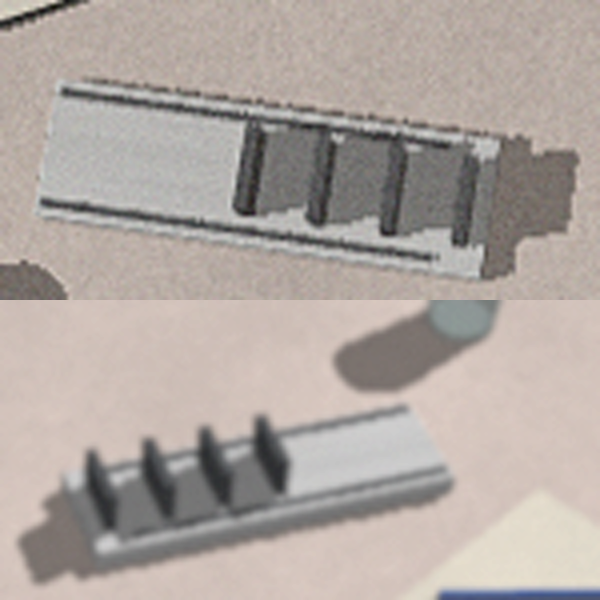

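View pics/z3.png

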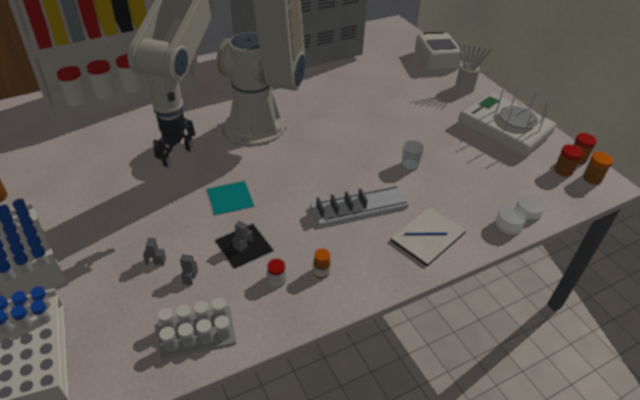

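```bash
python3 -c "
from rig import r
print(r.sense()['qvel'].round(3)); print(r.sign_off()); print(r.sense()['clock'])"
```

```text
[ 0.032  0.013 -0.008  0.004 -0.003  0.004]
the job is handed in; nothing more can be done
None
the job is handed in; nothing more can be done
```

I set the three dividers in order from the end plate, using the grey spacer that stood on the black mat. Then I stood the spacer back on the mat, let go, backed the gripper away and handed the job in at about 43 s. Sign-off gave no verdict.

- **Seating:** each divider was drawn along at about 6 N until the block bore on the plate before it, then held for about 0.8 s. The total pull at bearing was about 10 to 11 N against the fixed end plate, and about 8.5 to 9 N for the second and third dividers. That leaves roughly 2.5 to 3 N on the divider already set, below the 6 N needed to move one.
- **Spacing:** the spacer came to rest at 52.9, 103.35 and 153.4 mm along the row, steps of 50.4 and 50.1 mm where 50 is ideal. The first reading is slightly low because I pressed harder there. In both pictures the gaps look equal.
- **Last look:** in the final pictures the spacer stands upright near the middle of the mat, and the jars and beaker look to be where they started.

Two readings disagreed, neither affecting the result:
- **Divider positions:** the first picture estimates were 2 to 5 mm off, so I found each divider by light touch instead.
- **Open fingers:** the open fingertips looked about 30 mm higher in the scene picture than my projection of them, but the grasp and touch heights agreed with the robot's own readings.

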